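# Load a latch body into the assembly jig and seat it on the end stop

### The arm

A 7-joint arm with a two-finger parallel gripper is mounted at the origin on the work surface. World frame = base frame: x ahead of the robot, y to its left, z up, the work surface at z = 0. Lengths are in m, angles in rad, forces in N, time in s.
With the tool pointing down it reaches from about 0.4 to 0.875 m from the base axis. Payload 6.5 kg.
Tool frame: the origin (TCP) lies at the very end of the fingers, on their centre line; the grasp point (between the pads) lies 19 mm behind it (r.tcp_to_grasp is the distance from the TCP to the grasp point, in m); z points along the fingers, x is the direction in which the jaws open and shut, and the axes are right-handed (so a half turn about z gives the same grasp; the last joint's range is limited). The gripper opens to 85 mm and grips with 20 to 120 N. Pads are 22 mm wide; open, the fingers measure 114 mm over their backs; the gripper's body (76 mm by 85 mm) begins 54 mm behind the grasp point. The pads swing forward as they close: fully open they stand 13 mm farther back than shut.
Start: joints at [1.239, 0.536, -0.004, 1.538, 0.003, 1.067, -0.071], TCP at [0.171, -0.627, 0.231] pointing down, gripper open.
Joint ranges: [-2.7, 2.7], [-0.37, 2.16], [-1.27, 1.26], [0.24, 2.4], [-1.31, 4.45], [0.19, 1.91], [-2.76, 2.76]. Speed limits (rad/s): [2.39, 2.39, 3.14, 3.14, 3.14, 3.14, 3.14].

### API

Orientations are given as a unit quaternion [w, x, y, z].
In Python, from workcell import r, imaging gives the robot as it stands. The module is installed in compiled form; this text tells all that it offers.
- The arm moves only by the tool carry_out, never from a script. Its argument "increments" is a list of rows, each an object with "linear": the shift along the tool's x, y, z in mm, a list of three; "angular": the turn, a rotation vector about the tool's x, y, z in degrees, a list of three; "jaw": the finger opening in mm, from 0 to 85.4. In form: [{"linear": [tx, ty, tz], "angular": [rx, ry, rz], "jaw": jaw}, ...]. A call has 1 to 8 rows; each row shifts and turns the pose as measured when the row begins, along the tool's axes as they then stand; what a row does not reach is not made up. A row lasts 1/10 s, in which the tool goes at most 50 mm and 8.59 degrees, less where a joint would pass 70% of its speed; a pose out of reach is approached as far as the arm can. A call with a gripper value outside its range is refused whole. The fingers move at their own pace and stop on an object; "newtons" is the grip in N (left out, the last holds). Time passes only in rows, so rows that do not move let the fingers close. It gives the time, the measured TCP pose, the force and the opening at its end, in the units of the state.
- r.get_obs(): the state, without advancing time (a new reading comes with each control period).
- imaging.camera(name): name is "scene" or "top"; returns a dict with "pixels" (384x512x3 uint8, blue, green, red), "camera_matrix" (3x3 intrinsics, pixels), "D" ([k1, k2, p1, p2, k3] as OpenCV has them; the pictures are not rectified), "view" (4x4, takes a point from world to camera coordinates). Camera axes: x right, y down, z forward; pixel columns grow to the right and rows downward; lengths in m; the calibration is good to about 2 mm. A picture is of the moment at which its call begins. There is no depth.
- r.close_job(): hands the job in, once; it reports no verdict.
Trained networks look in a picture, given as the dict that the camera call returned (one of the last four; its "shot" number tells which), for a name from the list of things; names that differ only in an ending like _2 or _b are one class to them, and where a whole thing is asked for, a point or a joint stands for the part that bears it (a point fixed in the world has none). Each returns a list of dicts, best first, with "p" (0 to 1); they miss things now and then, are a little off and sometimes report something else, mostly with a low value. They report only what shows in the picture. A call takes as long as a camera call. They do not tell look-alikes from the thing itself.
- imaging.search_frame(picture, name): "extent" ([left, top, right, bottom] in pixels, round what is visible of it).
- imaging.outline_of(picture, name): "pixels" (384x512 bool, what is visible of it) and "extent" ([left, top, right, bottom] in pixels, round what is visible of it).
The state is a dict: "t": time; "q": joint angles; "joint_velocities": joint speeds; "effort": joint torques, N m; "eef_pos": TCP position; "orientation": TCP orientation; "contact_force": force on the tool from outside, world axes, zero at the start; "moment": the same for the moment, N m; "gripper_width": finger opening in m.
Only numpy, scipy, OpenCV 4.12 (cv2) and the standard library are available. Lean on these libraries where they do the work, as an engineer would, in place of code of your own. Each camera call takes 0.05 s, during which the arm holds its last target.

### The job

Take the loose brass latch body with the square upright housing, lay it flat in the wide mouth of the assembly jig and push it lengthwise between the converging rails, past the side spring, until it is fully home against the end stop. How far in the stop is set differs from batch to batch and its sensing face is delicate, so feel for it and press on it gently, with no more than about 10 newtons. Then let go, and leave the other parts and tools where they lie.

Things in the scene. Friction and masses are not known exactly. Their poses are not given: they have to be found in the camera images.
- latch_body: The loose part to load, brass, about 0.28 kg, lying flat on the bench among similar parts: a flange 60 (x) x 46 (y) x 8 (z) mm, corners rounded to 6 mm, with a square-edged upright housing on its middle, 42 mm high in all. Origin: centre of the underside; x along the flange, z up. Half a turn makes no difference.
- housing (a point): Where to grasp the latch body, 31 mm above its underside in the middle of its housing, a solid block 36 (x) x 24 (y) mm from 8 to 42 mm above the underside. Grasp it across the 24 mm; the flange stands out 11 mm beside it, so keep fingertips over 2 mm above the flange. Axes as the latch body's.
- jig: The assembly jig, fixed to the bench: aluminium deck 276 x 130 mm, its top 12 mm above the bench. Origin on the bench, on the centre line, below the throat (the narrow end of the funnel); +x is the way the part is pushed, z up. In its frame the deck runs from x = -140 to 136, y = -65 to 65 mm; bare apron from x = -140 to -62, funnel -62 to 0, nest 0 to 98.
- mouth (a point): Point on the deck, on the centre line at jig x = -80 mm: a good place to lay the part's centre, its length along jig x. The funnel rails begin 18 mm further on (jig x = -62), 90 mm apart. Axes as the jig's.
- throat (a point): Point on the deck, on the centre line at jig x = 0, where the two steel funnel rails (15.5 mm high above the deck, 12 mm thick) have come together to 49 mm and the straight nest begins. Axes as the jig's.
- nest (a point): Point on the deck, on the centre line at jig x = 50 mm, in the straight nest, 49 mm wide. Lips overhang the flange from its rails (10.5 to 15.5 mm above the deck, inner edges 20.5 mm from the centre line; on the -y rail from x = 20, on the +y rail from x = 57), so the part can only be slid in along the deck from the funnel.
- spring (a point): Crest of the side spring, a bent strip at the +y rail (jig x = 14 to 56 mm) that bulges 3.8 mm into the nest at x = 33 to 38, 4 mm above the deck. It presses the flange against the -y rail with about 4.5 N: pushing the part past it takes some 6 to 15 N, and its drag then keeps the part where it is left.
- stop: End stop, origin and axes as the jig's. A steel bracket (jig x = 102 to 118 mm, 41 mm high over the deck) clamps a flat bar, 22 mm wide, 1 to 10 mm above the deck, its face towards -x set anywhere from x = 46 to 84 mm: no reading tells where. A 6 mm sensing pin sticks 3 mm out of the face on a light spring (0.8 to 2 N). Home: flange end on the face, pin pushed in.
- round_body: Leave alone: brass part with the same 60 x 46 x 8 mm flange but a round housing 30 mm across, 34 mm high in all; origin under its middle
- cover_plate: Leave alone: flat brass plate 60 x 46 x 6 mm with a dark hole drawn in its middle; origin under its middle
- knob_a: Leave alone: white plastic knob 28 mm across, 26 mm high; origin under its middle
- knob_b: Leave alone: second white plastic knob, same size; origin under its middle
- spindle: Leave alone: square brass bar 75 x 8 x 8 mm lying on the bench; origin under its middle
- screwdriver: Leave alone: screwdriver with a black handle lying on the bench, about 200 mm long; origin under its middle
Mind the look-alikes: they are no part of the job. What is shaped like the latch_body but green or turquoise is not meant.

How it is judged:
By the outcome, as a careful person would: the job done as asked, in the order asked, and still so for the second after the job is handed in, with the robot touching nothing.
It also fails if it takes over 61 s, if anything falls off the work surface, if the arm or the gripper's body presses on something with over 40 N, if the wrist force passes 120 N, or if a joint passes its speed limit or range.

## Working session

There is one attempt and no reset: what is moved stays moved. The work goes in short steps, Python scripts to look and compute and a tool call to move; the robot and the scene stay as the last step left them, time stands still between calls to the robot, and variables do not carry over. Pictures are saved under pics/ and viewed, and the job is handed in when it is done.

Besides the shell and the picture viewer there is one more tool, called as a command line: name --argument value ..., lists and objects as JSON in quotes. carry_out: Moves the arm, as the interface text tells. Its arguments: {"type":"object","properties":{"increments":{"type":"array","items":{"type":"object","properties":{"linear":{"type":"array","items":{"type":"number"}},"angular":{"type":"array","items":{"type":"number"}},"jaw":{"type":"number"}}}},"newtons":{"type":"number"}},"required":["increments"]}

```bash
mkdir -p pics; ls; python3 - <<'E'
from workcell import r, imaging
import cv2,pickle
print(r.get_obs(), r.tcp_to_grasp)
for n in("scene","top"):
    c=imaging.camera(n); cv2.imwrite(f"pics/{n}0.png",c["pixels"]); print(n,c["camera_matrix"],c["D"],c["view"])
    pickle.dump(c,open(f"{n}0.pkl","wb"))
    for k in("latch_body","jig","round_body","cover_plate"):
        print(k,[(d["p"],d["extent"]) for d in imaging.search_frame(c,k)])
E
```

```text
pics
{'t': 0.0, 'q': array([ 1.2388038 ,  0.53719687, -0.00444174,  1.53890319,  0.00257281,
        1.06729817, -0.07119536]), 'joint_velocities': array([ 0.00057019,  0.00026461, -0.00082158,  0.00174188, -0.00013697,
        0.00111211, -0.00034691]), 'effort': array([-5.38477034e-04, -5.83422446e+01,  1.04831994e+00, -2.59107006e+01,
        1.23030326e-02,  9.69743764e-03,  1.47891393e-05]), 'eef_pos': array([ 0.17055679, -0.62654691,  0.23038144]), 'orientation': array([-5.03185453e-04,  7.94586964e-01, -6.07149691e-01, -7.46157930e-04]), 'contact_force': array([ 1.13066248, -0.6521018 , -0.36570371]), 'moment': array([-0.03759635, -0.02094495, -0.01232691]), 'gripper_width': 0.08499987478071667} 0.0187
scene [[392.25922039   0.         256.37957886]
 [  0.         392.25922039 184.79720851]
 [  0.           0.           1.        ]] [-0.06971251  0.          0.          0.          0.        ] [[-0.43776468  0.89896862 -0.01474789  0.25480385]
 [ 0.64895207  0.30457794 -0.69720405 -0.32845457]
 [-0.62227268 -0.31478198 -0.71672101  1.14323713]
 [ 0.          0.          0.    
[... 255 characters left out ...]
, [170.2, 134.2, 188.9, 154.1])]
top [[463.14816409   0.         249.24431808]
 [  0.         463.14816409 192.46699594]
 [  0.           0.           1.        ]] [-0.03903097  0.          0.          0.          0.        ] [[-0.00566742 -0.99997911 -0.00310794 -0.00413426]
 [-0.99671576  0.00589994 -0.08076433  0.58243179]
 [ 0.08078098  0.00264001 -0.99672838  0.96963866]
 [ 0.          0.          0.          1.        ]]
latch_body [(0.85, [276.3, 219.4, 305.7, 256.8]), (0.59, [242.1, 183.5, 268.8, 208.5]), (0.49, [144.9, 146.0, 225.9, 276.9])]
jig [(0.97, [145.1, 145.1, 227.3, 280.9])]
round_body [(0.94, [296.9, 162.7, 321.9, 188.6])]
cover_plate [(0.75, [341.4, 219.2, 369.7, 254.6])]
```

```bash
python3 - <<'E'
import cv2
a=cv2.imread("pics/top0.png")[110:310,120:400]; cv2.imwrite("pics/top0c.png",cv2.resize(a,None,fx=2.8,fy=2.8,interpolation=cv2.INTER_CUBIC))
a=cv2.imread("pics/scene0.png")[90:310,140:400]; cv2.imwrite("pics/scene0c.png",cv2.resize(a,None,fx=2.7,fy=2.7,interpolation=cv2.INTER_CUBIC))
E
```

```text
(no output)
```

View pics/top0c.png

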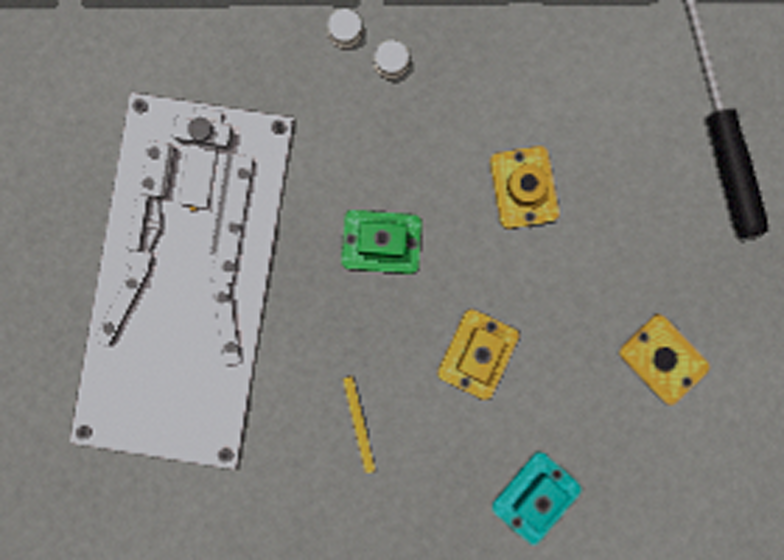

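View pics/scene0c.png

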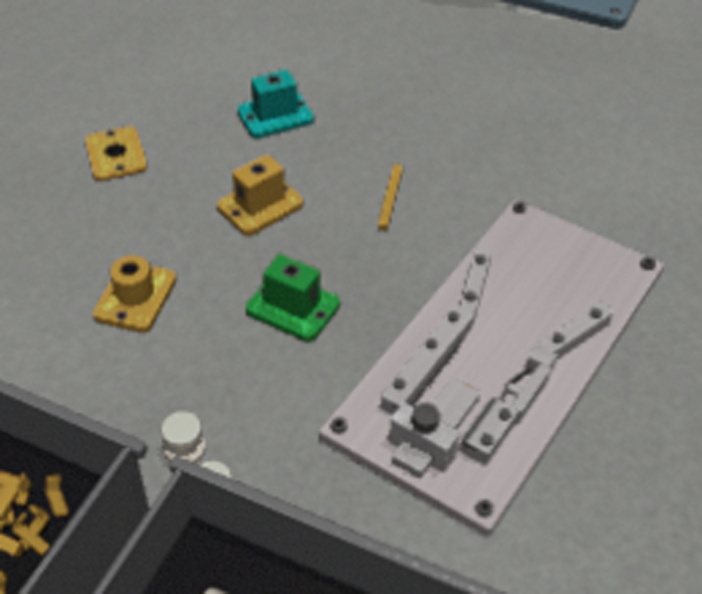

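The candidates in the top picture are brass at (291,236), green at (256,196) and turquoise at (311,287). The brass one with a square housing is the latch body. The round-housing part is at (309,177) and the plate at (357,238). Next I fit the poses from the outlines in both cameras.

```bash
cat > h.py <<'E'
import numpy as np,cv2
from scipy.optimize import minimize
def proj(c,P):
    P=np.atleast_2d(P).astype(float); V=c["view"]
    rv,_=cv2.Rodrigues(V[:3,:3]); return cv2.projectPoints(P,rv,V[:3,3],c["camera_matrix"],np.array(c["D"]))[0].reshape(-1,2)
def unproj(c,uv,z):
    n=cv2.undistortPoints(np.array([[uv]],float),c["camera_matrix"],np.array(c["D"])).ravel()
    R=c["view"][:3,:3];t=c["view"][:3,3]; d=R.T@np.array([n[0],n[1],1]);o=-R.T@t
    return o+d*(z-o[2])/d[2]
def box(x0,x1,y0,y1,z0,z1): return np.array([[x,y,z] for x in(x0,x1) for y in(y0,y1) for z in(z0,z1)])*1e-3
def rbox(hx,hy,rd,z0,z1):
    o=[]
    for sx,sy in((1,1),(-1,1),(-1,-1),(1,-1)):
        for a in np.linspace(0,np.pi/2,5):
            for z in(z0,z1): o.append([sx*(hx-rd+rd*np.cos(a)),sy*(hy-rd+rd*np.sin(a)),z])
    return np.array(o)*1e-3
LATCH=[rbox(30,23,6,0,8),box(-18,18,-12,12,8,42)]
JIG=[box(-140,136,-65,65,0,12)]
def place(P,p,z=0):
    c,s=np.cos(p[2]),np.sin(p[2]); return np.c_[p[0]+c*P[:,0]-s*P[:,1],p[1]+s*P[:,0]+c*P[:,1],P[:,2]+z]
S=8
def sil(c,parts,p,roi,z=0):
    x0,y0,x1,y1=roi; m=np.zeros(((y1-y0)*S,(x1-x0)*S),np.uint8)
    for P in parts:
        uv=(proj(c,place(P,p,z))-[x0-.5,y0-.5])*S-.5
        cv2.fillConvexPoly(m,cv2.convexHull(np.round(uv*16).astype(np.int32)),1,shift=4)
    return cv2.resize(m.astype(np.float32),None,fx=1/S,fy=1/S,interpolation=cv2.INTER_AREA)
def fit(obs,parts,p0,z=0):
    o=[]
    for c,m in obs:
        ys,xs=np.nonzero(m); roi=(max(xs.min()-8,0),max(ys.min()-8,0),xs.max()+9,ys.max()+9)
        o.append((c,m[roi[1]:roi[3],roi[0]:roi[2]].astype(np.float32),roi))
    f=lambda p:sum(np.abs(sil(c,parts,p,roi,z)-m).sum()/m.sum() for c,m,roi in o)
    best=None
    for st in(.008,.003,.001):
        s=np.vstack([p0]+[np.array(p0)+d for d in np.diag([st,st,st*10])])
        res=minimize(f,p0,method="Nelder-Mead",options=dict(initial_simplex=s,xatol=1e-5,fatol=1e-5)); p0=res.x
    return res.x,res.fun
E
cat > a.py <<'E'
from h import *
from workcell import r,imaging
import pickle
cs=imaging.camera("scene"); ct=imaging.camera("top")
pickle.dump((cs,ct),open("pics01.pkl","wb"))
def pick(c,n,uv):
    for d in imaging.outline_of(c,n):
        e=d["extent"]
        if e[0]<uv[0]<e[2] and e[1]<uv[1]<e[3]: print(n,d["p"],e,d["pixels"].sum()); return d["pixels"]
    print("none",n)
def brass(c,roi):
    x0,y0,x1,y1=roi; hsv=cv2.cvtColor(c["pixels"],cv2.COLOR_BGR2HSV); m=np.zeros((384,512),bool)
    k=(hsv[...,1]>90)&(hsv[...,0]>10)&(hsv[...,0]<35); m[y0:y1,x0:x1]=k[y0:y1,x0:x1]
    return cv2.morphologyEx(m.astype(np.uint8),cv2.MORPH_CLOSE,np.ones((5,5)))>0
L={}
L["s"]=pick(cs,"latch_body",(236,163)); L["t"]=pick(ct,"latch_body",(291,236))
J={"s":pick(cs,"jig",(320,225)),"t":pick(ct,"jig",(186,210))}
B={"s":brass(cs,(216,140,256,181)),"t":brass(ct,(270,214,312,260))}
print(B["s"].sum(),B["t"].sum())
g=unproj(ct,(291,236),0.02); print(g)
for M in(L,B):
    for sel in("st","s","t"):
        o=[(dict(s=cs,t=ct)[k],M[k]) for k in sel if M[k] is not None]
        if o: print(sel,fit(o,LATCH,[g[0],g[1],-0.4]))
a=unproj(ct,(120+138/2.8,110+104/2.8),.012);b=unproj(ct,(120+85/2.8,110+432/2.8),.012)
j0=unproj(ct,(186,210),.012); d=a-b; y0=np.arctan2(d[1],d[0]); print(j0,y0)
for sel in("st","s","t"):
    o=[(dict(s=cs,t=ct)[k],J[k]) for k in sel if J[k] is not None]
    if o: print(sel,fit(o,JIG,[j0[0],j0[1],y0]))
E
python3 a.py
```

```text
latch_body 0.61 [222.1, 145.5, 249.4, 177.2] 567
latch_body 0.89 [276.1, 221.9, 300.9, 255.5] 584
jig 0.63 [258.8, 165.2, 383.7, 290.6] 7861
jig 0.76 [145.6, 145.6, 225.8, 277.4] 7593
558 594
[ 0.48883878 -0.09618702  0.02      ]
st (array([ 0.4878017 , -0.09624343, -0.44016298]), np.float64(0.14988917112350464))
s (array([ 0.48783789, -0.09495132, -0.43799517]), np.float64(0.08818341791629791))
t (array([ 0.48816411, -0.0966677 , -0.43801895]), np.float64(0.04794520512223244))
st (array([ 0.48816265, -0.09604481, -0.43750968]), np.float64(0.143202006816864))
s (array([ 0.48765821, -0.09595266, -0.4410875 ]), np.float64(0.10075044631958008))
t (array([ 0.4881648 , -0.09619723, -0.4474829 ]), np.float64(0.04024621099233627))
[0.54605452 0.12968805 0.012     ] -0.15141193016946933
st (array([ 0.54965816,  0.13254326, -0.15835581]), np.float64(0.04515865445137024))
s (array([ 0.54928715,  0.13279719, -0.1605834 ]), np.float64(0.02346632070839405))
t (array([ 0.54994427,  0.13250586, -0.15559294]), np.float64(0.020685169845819473))
```

```bash
python3 - <<'E'
from h import *
import pickle
cs,ct=pickle.load(open("pics01.pkl","rb"))
J=[.5497,.1326,-.158];L=[.488,-.0961,-.440]
def dr(c,roi,k,name):
    im=cv2.resize(c["pixels"][roi[1]:roi[3],roi[0]:roi[2]],None,fx=k,fy=k,interpolation=cv2.INTER_CUBIC)
    def poly(P,p,col):
        P=np.array(P,float)*1e-3
        uv=(proj(c,place(P,p))-[roi[0]-.5,roi[1]-.5])*k
        cv2.polylines(im,[np.round(uv*8).astype(int).reshape(-1,1,2)],True,col,1,cv2.LINE_AA,shift=3)
    sq=lambda x0,x1,y0,y1,z:[[x0,y0,z],[x1,y0,z],[x1,y1,z],[x0,y1,z]]
    poly(sq(-140,136,-65,65,12),J,(0,0,255))
    poly([[-62,45,27.5],[0,24.5,27.5],[98,24.5,27.5]][:] + [[98,24.5,27.5],[0,24.5,27.5]],J,(255,0,0))
    poly([[-62,-45,27.5],[0,-24.5,27.5],[98,-24.5,27.5],[0,-24.5,27.5]],J,(255,0,0))
    poly(sq(102,118,-15,15,53),J,(0,150,0))
    poly(sq(-30,30,-23,23,8),L,(0,0,255)); poly(sq(-18,18,-12,12,42),L,(255,0,0))
    for x in(46,65,84): poly([[x,-11,22],[x,11,22]],J,(255,0,255))
    cv2.imwrite(name,im)
dr(ct,(135,130,315,285),4.4,"pics/ov_t.png")
dr(cs,(215,135,395,295),4.2 if 0 else 4,"pics/ov_s.png")
E
```

```text
(no output)
```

View pics/ov_t.png

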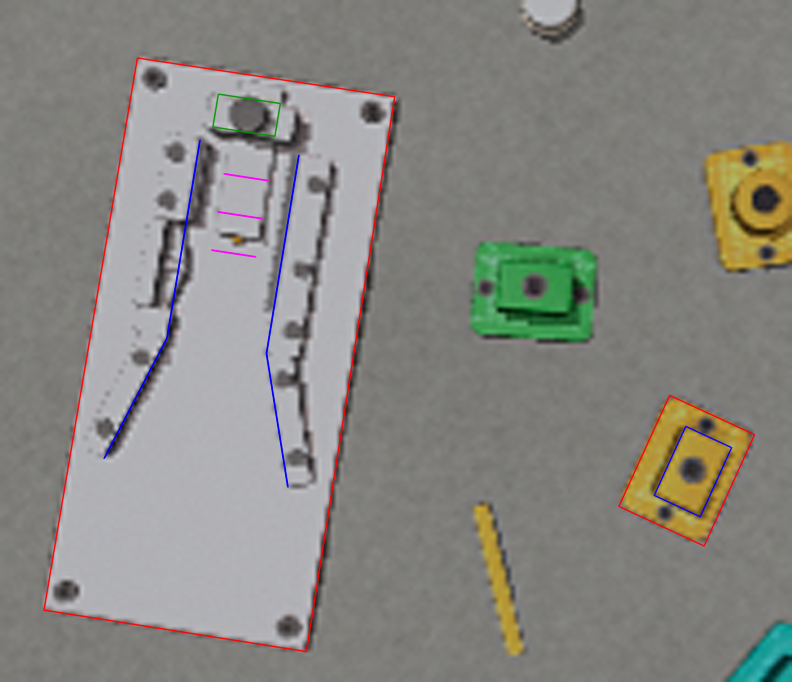

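View pics/ov_s.png

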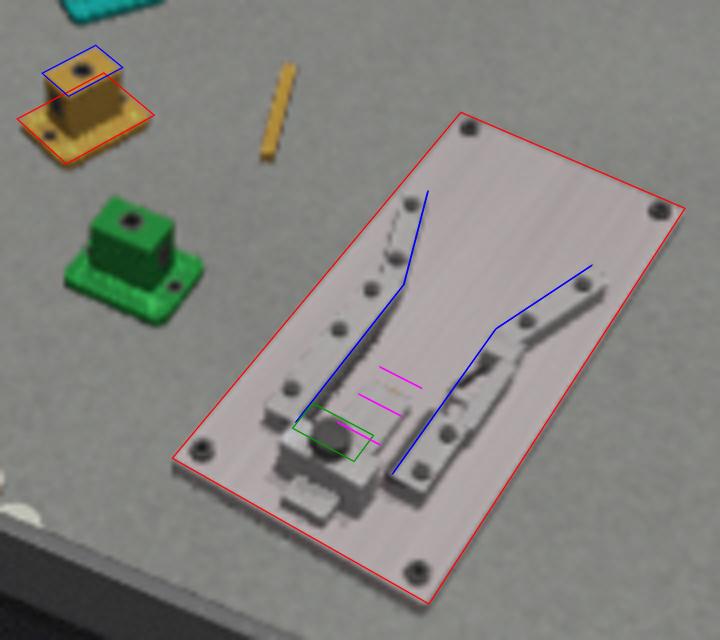

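The overlays match the jig and the brass latch body, and the stop face appears at about jig x = 54 mm. Next, a helper to plan the rows.

```bash
cat > plan.py <<'E'
import sys,json,numpy as np
from scipy.spatial.transform import Rotation as R
from workcell import r
# usage: plan.py x y z toolx_angle_deg jaw nmax maxmm
def main(x,y,z,a,jaw,n=8,mx=45,mdeg=8):
    o=r.get_obs(); p=o["eef_pos"]; q=o["orientation"]; Rc=R.from_quat([q[1],q[2],q[3],q[0]])
    a=np.radians(a); xa=np.array([np.cos(a),np.sin(a),0]); za=np.array([0,0,-1.]); Rt=R.from_matrix(np.c_[xa,np.cross(za,xa),za])
    T=np.array([x,y,z]); rv=(Rc.inv()*Rt).as_rotvec(degrees=True)
    print("dist mm",(np.round(1e3*(T-p),1)),"rot",rv.round(2),"t",o["t"],"F",o["contact_force"].round(1),"q",o["q"].round(2))
    N=int(np.ceil(max(np.linalg.norm(T-p)*1e3/mx,np.linalg.norm(rv)/mdeg,1))); step=(T-p)/N*1e3; rs=rv/N
    rows=[];Rk=Rc
    for i in range(min(N,int(n))):
        rows.append(dict(linear=[round(v,1) for v in Rk.inv().apply(step)],angular=[round(v,2) for v in rs],jaw=jaw)); Rk=Rk*R.from_rotvec(rs,degrees=True)
    print(N,json.dumps(rows))
main(*map(float,sys.argv[1:]))
E
python3 plan.py .488 -.0961 .16 64.8 85
```

```text
dist mm [317.2 531.1 -71.3] rot [   0.     -0.   -139.57] t 0.8 F [-1.1 -0.4 -0.3] q [ 1.24  0.54 -0.    1.54  0.    1.07 -0.07]
18 [{"linear": [-23.8, -24.8, 4.0], "angular": [0.0, -0.0, -7.75], "jaw": 85.0}, {"linear": [-20.3, -27.7, 4.0], "angular": [0.0, -0.0, -7.75], "jaw": 85.0}, {"linear": [-16.3, -30.2, 4.0], "angular": [0.0, -0.0, -7.75], "jaw": 85.0}, {"linear": [-12.1, -32.2, 4.0], "angular": [0.0, -0.0, -7.75], "jaw": 85.0}, {"linear": [-7.7, -33.5, 4.0], "angular": [0.0, -0.0, -7.75], "jaw": 85.0}, {"linear": [-3.1, -34.2, 4.0], "angular": [0.0, -0.0, -7.75], "jaw": 85.0}, {"linear": [1.6, -34.3, 4.0], "angular": [0.0, -0.0, -7.75], "jaw": 85.0}, {"linear": [6.2, -33.8, 4.0], "angular": [0.0, -0.0, -7.75], "jaw": 85.0}]
```

carry_out --increments '[{"linear":[-24,-25,4],"angular":[0,0,-7.75],"jaw":55},{"linear":[-20,-28,4],"angular":[0,0,-7.75],"jaw":55},{"linear":[-16,-30,4],"angular":[0,0,-7.75],"jaw":55},{"linear":[-12,-32,4],"angular":[0,0,-7.75],"jaw":55},{"linear":[-8,-33.5,4],"angular":[0,0,-7.75],"jaw":55},{"linear":[-3,-34,4],"angular":[0,0,-7.75],"jaw":55},{"linear":[1.6,-34,4],"angular":[0,0,-7.75],"jaw":55},{"linear":[6,-34,4],"angular":[0,0,-7.75],"jaw":55}]' --newtons 40

```text
t: 1.6
eef_pos: [0.3092, -0.3875, 0.1984]
orientation: [0.004, 0.995, -0.095, 0.0]
contact_force: [0.9, 0.6, -0.2]
gripper_width: 0.055
```

```bash
python3 plan.py .488 -.0961 .16 64.8 55
```

```text
dist mm [178.8 291.4 -38.4] rot [  0.43   0.27 -75.72] t 1.6 F [ 0.9  0.6 -0.2] q [ 1.08  0.34 -0.33  1.96  0.15  0.86  0.48]
10 [{"linear": [12.0, -32.0, 3.6], "angular": [0.04, 0.03, -7.57], "jaw": 55.0}, {"linear": [16.1, -30.2, 3.6], "angular": [0.04, 0.03, -7.57], "jaw": 55.0}, {"linear": [20.0, -27.8, 3.6], "angular": [0.04, 0.03, -7.57], "jaw": 55.0}, {"linear": [23.5, -24.9, 3.7], "angular": [0.04, 0.03, -7.57], "jaw": 55.0}, {"linear": [26.5, -21.6, 3.7], "angular": [0.04, 0.03, -7.57], "jaw": 55.0}, {"linear": [29.1, -17.9, 3.7], "angular": [0.04, 0.03, -7.57], "jaw": 55.0}, {"linear": [31.2, -13.9, 3.8], "angular": [0.04, 0.03, -7.57], "jaw": 55.0}, {"linear": [32.8, -9.7, 3.8], "angular": [0.04, 0.03, -7.57], "jaw": 55.0}]
```

carry_out --increments '[{"linear":[12,-32,3.6],"angular":[0,0,-7.57],"jaw":55},{"linear":[16,-30,3.6],"angular":[0,0,-7.57],"jaw":55},{"linear":[20,-28,3.6],"angular":[0,0,-7.57],"jaw":55},{"linear":[23.5,-25,3.6],"angular":[0,0,-7.57],"jaw":55},{"linear":[26.5,-21.5,3.6],"angular":[0,0,-7.57],"jaw":55},{"linear":[29,-18,3.6],"angular":[0,0,-7.57],"jaw":55},{"linear":[31,-14,3.6],"angular":[0,0,-7.57],"jaw":55},{"linear":[33,-9.7,3.6],"angular":[0,0,-7.57],"jaw":55}]'

```text
t: 2.4
eef_pos: [0.4527, -0.1433, 0.1685]
orientation: [0.007, 0.898, 0.439, -0.001]
contact_force: [0.8, 0.0, -1.0]
gripper_width: 0.0549
```

```bash
python3 plan.py .488 -.0961 .12 64.8 55
```

```text
dist mm [ 35.3  47.2 -48.5] rot [  0.58   0.53 -12.72] t 2.4 F [ 0.8  0.  -1. ] q [ 0.74  0.4  -0.65  2.02  0.35  0.82  0.8 ]
2 [{"linear": [29.7, -0.8, 24.0], "angular": [0.29, 0.26, -6.36], "jaw": 55.0}, {"linear": [29.4, 2.6, 24.2], "angular": [0.29, 0.26, -6.36], "jaw": 55.0}]
```

carry_out --increments '[{"linear":[30,-1,24],"angular":[0.3,0.3,-6.4],"jaw":55},{"linear":[29.5,2.6,24],"angular":[0.3,0.3,-6.4],"jaw":55},{"linear":[0,0,0],"angular":[0,0,0],"jaw":55}]'

```text
t: 2.7
eef_pos: [0.4927, -0.089, 0.12]
orientation: [0.0, 0.839, 0.544, 0.003]
contact_force: [-0.7, -0.0, 0.5]
gripper_width: 0.0549
```

```bash
python3 plan.py .488 -.0961 .0175 64.8 55 8 25; python3 - <<'E'
from workcell import imaging
import cv2
for n,(x0,y0,x1,y1) in(("top",(230,170,360,300)),("scene",(180,90,310,220))):
    c=imaging.camera(n); cv2.imwrite(f"pics/{n}1.png",cv2.resize(c["pixels"][y0:y1,x0:x1],None,fx=4,fy=4,interpolation=cv2.INTER_CUBIC))
E
```

```text
dist mm [  -4.7   -7.1 -102.5] rot [ 0.22 -0.31  1.13] t 2.7 F [-0.7 -0.   0.5] q [ 0.62  0.54 -0.66  1.99  0.47  0.76  0.83]
5 [{"linear": [-1.8, -0.4, 20.5], "angular": [0.04, -0.06, 0.23], "jaw": 55.0}, {"linear": [-1.8, -0.3, 20.5], "angular": [0.04, -0.06, 0.23], "jaw": 55.0}, {"linear": [-1.7, -0.3, 20.5], "angular": [0.04, -0.06, 0.23], "jaw": 55.0}, {"linear": [-1.7, -0.3, 20.5], "angular": [0.04, -0.06, 0.23], "jaw": 55.0}, {"linear": [-1.7, -0.3, 20.5], "angular": [0.04, -0.06, 0.23], "jaw": 55.0}]
```

View pics/scene1.png

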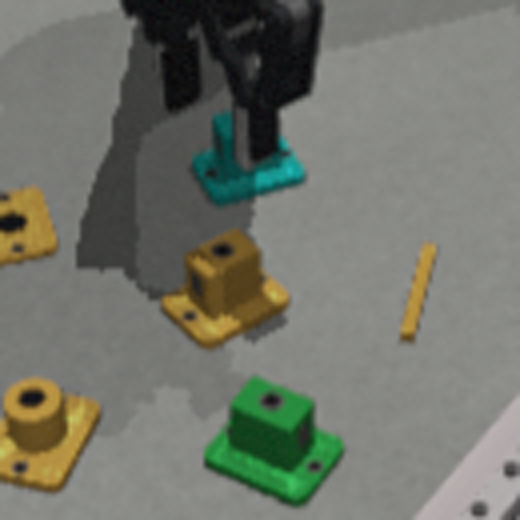

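The gripper is above the brass body at crop (225,290), clear of the green and turquoise look-alikes. I'll descend in two stages.

carry_out --increments '[{"linear":[-4.5,-0.8,20],"angular":[0.1,-0.2,0.6],"jaw":55},{"linear":[-4,-0.8,20],"angular":[0.1,-0.1,0.5],"jaw":55},{"linear":[0,0,10],"angular":[0,0,0],"jaw":55},{"linear":[0,0,0],"angular":[0,0,0],"jaw":55}]'

```text
t: 3.2
eef_pos: [0.4873, -0.1063, 0.0734]
orientation: [0.005, 0.849, 0.528, -0.001]
contact_force: [0.0, 1.1, -0.6]
gripper_width: 0.0551
```

```bash
python3 plan.py .488 -.0961 .0175 64.8 55 8 15; python3 - <<'E'
from workcell import imaging
import cv2,numpy as np
a=[]
for n,(x0,y0,x1,y1) in(("top",(240,180,340,280)),("scene",(190,110,290,210))):
    c=imaging.camera(n); a.append(cv2.resize(c["pixels"][y0:y1,x0:x1],None,fx=4,fy=4,interpolation=cv2.INTER_CUBIC))
cv2.imwrite("pics/two2.png",np.hstack(a))
E
```

```text
dist mm [  0.7  10.2 -55.9] rot [ 0.46  0.37 -1.1 ] t 3.2 F [ 0.   1.1 -0.6] q [ 0.58  0.6  -0.58  2.02  0.54  0.67  0.76]
4 [{"linear": [2.4, -1.1, 13.9], "angular": [0.11, 0.09, -0.27], "jaw": 55.0}, {"linear": [2.4, -1.0, 14.0], "angular": [0.11, 0.09, -0.27], "jaw": 55.0}, {"linear": [2.4, -1.0, 14.0], "angular": [0.11, 0.09, -0.27], "jaw": 55.0}, {"linear": [2.4, -1.0, 14.0], "angular": [0.11, 0.09, -0.27], "jaw": 55.0}]
```

View pics/two2.png

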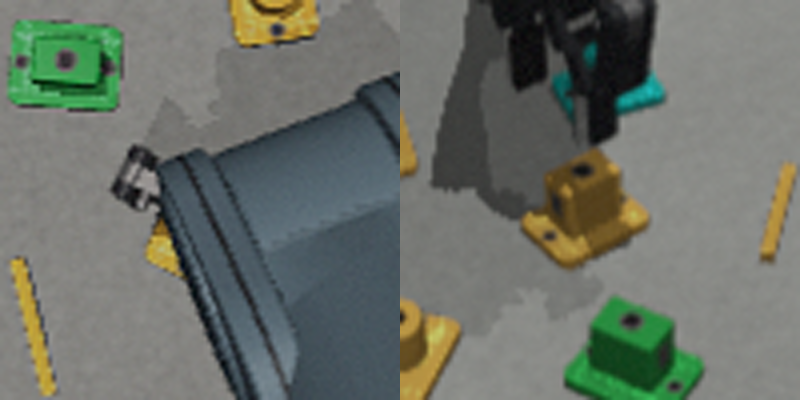

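carry_out --increments '[{"linear":[5,-2,5],"angular":[0.2,0.2,-0.5],"jaw":55},{"linear":[0,0,0],"angular":[0,0,0],"jaw":55},{"linear":[0,0,0],"angular":[0,0,0],"jaw":55}]'

```text
t: 3.6
eef_pos: [0.4903, -0.1004, 0.0711]
orientation: [0.004, 0.847, 0.532, 0.002]
contact_force: [0.0, 0.8, -0.6]
gripper_width: 0.055
```

```bash
python3 plan.py .488 -.0961 .0175 64.8 55 8 60
```

```text
dist mm [ -2.3   4.3 -53.6] rot [ 0.55  0.06 -0.55] t 3.6 F [ 0.   0.8 -0.6] q [ 0.57  0.61 -0.59  2.02  0.55  0.67  0.75]
1 [{"linear": [3.0, -4.5, 53.6], "angular": [0.55, 0.06, -0.55], "jaw": 55.0}]
```

carry_out --increments '[{"linear":[4,-4.5,10],"angular":[0.6,0,-0.5],"jaw":55},{"linear":[0,-1,12],"angular":[0.2,0,-0.2],"jaw":55},{"linear":[0,0,5],"angular":[0,0,0],"jaw":55},{"linear":[0,0,0],"angular":[0,0,0],"jaw":55}]'

```text
t: 4.0
eef_pos: [0.4869, -0.0936, 0.0418]
orientation: [-0.002, 0.843, 0.538, -0.002]
contact_force: [-0.0, -1.5, -0.2]
gripper_width: 0.0549
```

```bash
python3 plan.py .488 -.0961 .0175 64.8 55 8 60
```

```text
dist mm [  1.1  -2.5 -24.3] rot [-0.32  0.04  0.25] t 4.0 F [-0.  -1.5 -0.2] q [ 0.54  0.66 -0.56  2.02  0.58  0.62  0.72]
1 [{"linear": [-1.8, 2.1, 24.3], "angular": [-0.32, 0.04, 0.25], "jaw": 55.0}]
```

carry_out --increments '[{"linear":[-1,1,10],"angular":[-0.2,0,0.1],"jaw":55},{"linear":[-0.5,1,10],"angular":[0,0,0.1],"jaw":55},{"linear":[0,0,0],"angular":[0,0,0],"jaw":55},{"linear":[0,0,0],"angular":[0,0,0],"jaw":55}]'

```text
t: 4.4
eef_pos: [0.4878, -0.0961, 0.0193]
orientation: [-0.001, 0.844, 0.536, -0.001]
contact_force: [0.6, 0.5, 0.1]
gripper_width: 0.0552
```

```bash
python3 plan.py .488 -.0961 .0175 64.8 55 8 60
```

```text
dist mm [ 0.2  0.  -1.8] rot [-0.16  0.07  0.02] t 4.4 F [0.6 0.5 0.1] q [ 0.51  0.7  -0.52  2.03  0.62  0.58  0.69]
1 [{"linear": [0.1, 0.2, 1.8], "angular": [-0.16, 0.07, 0.02], "jaw": 55.0}]
```

Well aligned. Adjust slightly and close.

carry_out --increments '[{"linear":[0,0,2],"angular":[-0.2,0,0],"jaw":55},{"linear":[0,0,0],"angular":[0,0,0],"jaw":20},{"linear":[0,0,0],"angular":[0,0,0],"jaw":20},{"linear":[0,0,0],"angular":[0,0,0],"jaw":20},{"linear":[0,0,0],"angular":[0,0,0],"jaw":20},{"linear":[0,0,0],"angular":[0,0,0],"jaw":20}]' --newtons 40

```text
t: 5.0
eef_pos: [0.488, -0.0962, 0.0178]
orientation: [0.001, 0.844, 0.536, 0.0]
contact_force: [0.4, 0.6, -2.5]
gripper_width: 0.0234
```

```bash
python3 plan.py .488 -.0961 .0175 64.8 55 8 60;  python3 - <<'E'
from workcell import imaging
import cv2,numpy as np
a=[]
for n,(x0,y0,x1,y1) in(("top",(240,180,340,280)),("scene",(190,110,290,210))):
    c=imaging.camera(n); a.append(cv2.resize(c["pixels"][y0:y1,x0:x1],None,fx=4,fy=4,interpolation=cv2.INTER_CUBIC))
cv2.imwrite("pics/two3.png",np.hstack(a))
E
```

```text
dist mm [-0.   0.1 -0.3] rot [0.11 0.05 0.01] t 5.0 F [ 0.4  0.6 -2.5] q [ 0.51  0.7  -0.51  2.03  0.63  0.57  0.69]
1 [{"linear": [0.1, -0.1, 0.3], "angular": [0.11, 0.05, 0.01], "jaw": 55.0}]
```

View pics/two3.png

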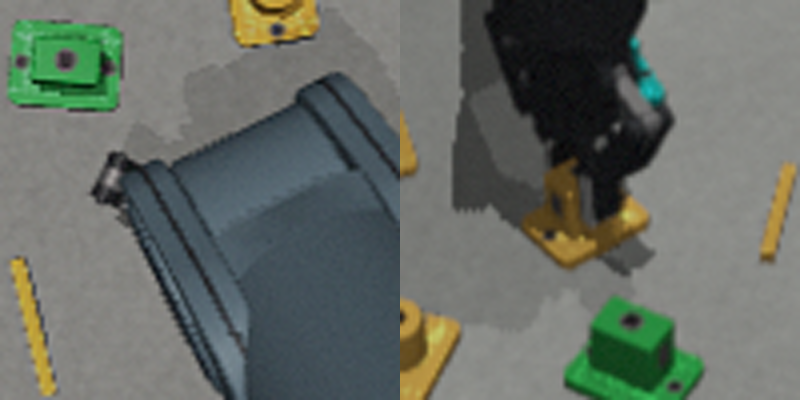

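Gripped at 23.4 mm. Next, lift and carry to the mouth.

carry_out --increments '[{"linear":[0,0,-15],"angular":[0,0,0],"jaw":20},{"linear":[0,0,-25],"angular":[0,0,0],"jaw":20},{"linear":[0,0,-25],"angular":[0,0,0],"jaw":20},{"linear":[0,0,-10],"angular":[0,0,0],"jaw":20},{"linear":[0,0,0],"angular":[0,0,0],"jaw":20}]'

```text
t: 5.6
eef_pos: [0.4871, -0.0958, 0.0975]
orientation: [0.001, 0.844, 0.536, -0.001]
contact_force: [-0.6, -0.4, -2.2]
gripper_width: 0.024
```

```bash
python3 plan.py .4707 .1452 .08 80.95 20 8 35
```

```text
dist mm [-16.4 241.  -17.5] rot [ 1.000e-02  1.000e-01 -1.609e+01] t 5.6 F [-0.6 -0.4 -2.2] q [ 0.6   0.57 -0.63  2.01  0.5   0.72  0.79]
7 [{"linear": [30.2, -16.7, 2.4], "angular": [0.0, 0.01, -2.3], "jaw": 20.0}, {"linear": [30.8, -15.5, 2.5], "angular": [0.0, 0.01, -2.3], "jaw": 20.0}, {"linear": [31.4, -14.3, 2.5], "angular": [0.0, 0.01, -2.3], "jaw": 20.0}, {"linear": [32.0, -13.0, 2.5], "angular": [0.0, 0.01, -2.3], "jaw": 20.0}, {"linear": [32.5, -11.7, 2.5], "angular": [0.0, 0.01, -2.3], "jaw": 20.0}, {"linear": [32.9, -10.4, 2.5], "angular": [0.0, 0.01, -2.3], "jaw": 20.0}, {"linear": [33.3, -9.1, 2.5], "angular": [0.0, 0.01, -2.3], "jaw": 20.0}]
```

carry_out --increments '[{"linear":[30,-16.5,1],"angular":[0,0,-2.3],"jaw":20},{"linear":[31,-15.5,1],"angular":[0,0,-2.3],"jaw":20},{"linear":[31.5,-14,1],"angular":[0,0,-2.3],"jaw":20},{"linear":[32,-13,1],"angular":[0,0,-2.3],"jaw":20},{"linear":[32.5,-11.5,1],"angular":[0,0,-2.3],"jaw":20},{"linear":[20,-7,1],"angular":[0,0,-2],"jaw":20},{"linear":[10,-3,0],"angular":[0,0,-1],"jaw":20},{"linear":[0,0,0],"angular":[0,0,0],"jaw":20}]'

```text
t: 6.4
eef_pos: [0.4701, 0.1118, 0.0863]
orientation: [-0.0, 0.768, 0.64, -0.003]
contact_force: [0.7, 1.1, -2.6]
gripper_width: 0.0231
```

```bash
python3 plan.py .4707 .1452 .05 80.95 20 8 35
```

```text
dist mm [  0.6  33.4 -36.3] rot [-0.25  0.23 -1.32] t 6.4 F [ 0.7  1.1 -2.6] q [ 0.22  0.59 -0.69  2.04  0.57  0.72  0.56]
2 [{"linear": [16.5, -2.6, 18.1], "angular": [-0.13, 0.12, -0.66], "jaw": 20.0}, {"linear": [16.5, -2.5, 18.1], "angular": [-0.13, 0.12, -0.66], "jaw": 20.0}]
```

carry_out --increments '[{"linear":[16.5,-3,12],"angular":[-0.1,0.1,-0.7],"jaw":20},{"linear":[14,-2,12],"angular":[-0.1,0.1,-0.6],"jaw":20},{"linear":[3,0,4],"angular":[0,0,0],"jaw":20},{"linear":[0,0,0],"angular":[0,0,0],"jaw":20},{"linear":[0,0,0],"angular":[0,0,0],"jaw":20}]'

```text
t: 6.9
eef_pos: [0.4719, 0.1379, 0.056]
orientation: [0.002, 0.764, 0.645, -0.003]
contact_force: [0.9, -0.3, -2.1]
gripper_width: 0.0233
```

```bash
python3 plan.py .4707 .1452 .033 80.95 20 8 35;  python3 - <<'E'
from workcell import imaging
import cv2,numpy as np
a=[]
for n,(x0,y0,x1,y1) in(("top",(130,150,250,290)),("scene",(260,120,380,260))):
    c=imaging.camera(n); a.append(cv2.resize(c["pixels"][y0:y1,x0:x1],None,fx=3.3,fy=3.3,interpolation=cv2.INTER_CUBIC))
cv2.imwrite("pics/two4.png",np.hstack(a))
E
```

```text
dist mm [ -1.2   7.3 -23. ] rot [-0.11  0.41 -0.64] t 6.9 F [ 0.9 -0.3 -2.1] q [ 0.13  0.65 -0.64  2.03  0.63  0.67  0.47]
1 [{"linear": [7.2, -2.4, 22.9], "angular": [-0.11, 0.41, -0.64], "jaw": 20.0}]
```

View pics/two4.png

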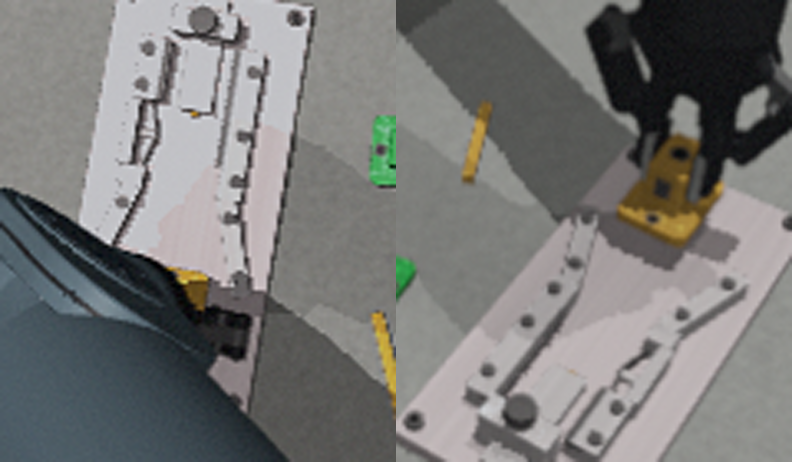

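The part is held level above the apron, centred on the mouth. Lower gently.

carry_out --increments '[{"linear":[5,-2,8],"angular":[-0.1,0.4,-0.6],"jaw":20},{"linear":[3,-1,8],"angular":[0,0,-0.2],"jaw":20},{"linear":[0,0,3],"angular":[0,0,0],"jaw":20},{"linear":[0,0,0],"angular":[0,0,0],"jaw":20},{"linear":[0,0,0],"angular":[0,0,0],"jaw":20}]'

```text
t: 7.5
eef_pos: [0.4708, 0.1457, 0.0359]
orientation: [0.0, 0.76, 0.65, 0.001]
contact_force: [0.2, -0.2, -1.5]
gripper_width: 0.0233
```

```bash
python3 plan.py .4707 .1452 .030 80.95 20 8 35
```

```text
dist mm [-0.1 -0.5 -5.9] rot [ 0.07 -0.02  0.11] t 7.5 F [ 0.2 -0.2 -1.5] q [ 0.1   0.68 -0.62  2.03  0.67  0.63  0.44]
1 [{"linear": [-0.5, -0.0, 5.9], "angular": [0.07, -0.02, 0.11], "jaw": 20.0}]
```

carry_out --increments '[{"linear":[-0.5,0,3.5],"angular":[0.1,0,0.1],"jaw":20},{"linear":[0,0,1],"angular":[0,0,0],"jaw":20},{"linear":[0,0,1],"angular":[0,0,0],"jaw":20},{"linear":[0,0,0],"angular":[0,0,0],"jaw":20}]'

```text
t: 7.9
eef_pos: [0.471, 0.1452, 0.0302]
orientation: [-0.0, 0.761, 0.649, 0.0]
contact_force: [0.9, -0.9, -2.5]
gripper_width: 0.0234
```

```bash
python3 plan.py .4707 .1452 .030 80.95 20 8 35
```

```text
dist mm [-0.3  0.  -0.2] rot [-0.01 -0.02 -0.  ] t 7.9 F [ 0.9 -0.9 -2.5] q [ 0.09  0.69 -0.61  2.03  0.68  0.62  0.43]
1 [{"linear": [-0.0, -0.3, 0.2], "angular": [-0.01, -0.02, -0.0], "jaw": 20.0}]
```

carry_out --increments '[{"linear":[0,0,0.8],"angular":[0,0,0],"jaw":20},{"linear":[0,6,0],"angular":[0,0,0],"jaw":20},{"linear":[0,8,0],"angular":[0,0,0],"jaw":20},{"linear":[0,8,0],"angular":[0,0,0],"jaw":20},{"linear":[0,8,0],"angular":[0,0,0],"jaw":20},{"linear":[0,0,0],"angular":[0,0,0],"jaw":20}]'

```text
t: 8.5
eef_pos: [0.5037, 0.1401, 0.03]
orientation: [0.0, 0.761, 0.649, 0.001]
contact_force: [1.2, 0.6, -2.3]
gripper_width: 0.023
```

```bash
cat > st.py <<'E'
from workcell import r
import numpy as np
o=r.get_obs(); a=-.158; M=np.array([[np.cos(a),np.sin(a)],[-np.sin(a),np.cos(a)]])
p=M@(o["eef_pos"][:2]-[.5497,.1326])*1e3; f=M@o["contact_force"][:2]
q=o["orientation"]; from scipy.spatial.transform import Rotation as R
m=R.from_quat([*q[1:],q[0]]).as_matrix()
print("t",o["t"],"jig xy",p.round(2),"z",o["eef_pos"][2].round(4),"Fjig",f.round(1),"Fz",round(o["contact_force"][2],1),"yawerr",round(np.degrees(np.arctan2(m[1,0],m[0,0])-np.pi/2-a),2),"tilt",np.degrees(m[:2,2]).round(2),"mom",o["moment"].round(2),"jaw",o["gripper_width"],"q",o["q"].round(2))
E
python3 st.py
```

```text
t 8.5 jig xy [-46.55   0.14] z 0.03 Fjig [1.1 0.8] Fz -2.3 yawerr -0.02 tilt [0.08 0.02] mom [-0.    0.03 -0.04] jaw 0.02298004302335551 q [ 0.11  0.73 -0.61  1.96  0.67  0.66  0.49]
```

carry_out --increments '[{"linear":[0,0,1],"angular":[0,0,0],"jaw":20},{"linear":[0,0,0.5],"angular":[0,0,0],"jaw":20},{"linear":[0,6,0.3],"angular":[0,0,0],"jaw":20},{"linear":[0,6,0.2],"angular":[0,0,0],"jaw":20},{"linear":[0,6,0],"angular":[0,0,0],"jaw":20},{"linear":[0,0,0],"angular":[0,0,0],"jaw":20}]'

```text
t: 9.1
eef_pos: [0.5213, 0.1379, 0.0298]
orientation: [0.0, 0.761, 0.649, -0.0]
contact_force: [1.6, -0.3, -1.2]
gripper_width: 0.0233
```

```bash
python3 st.py
```

```text
t 9.1 jig xy [-28.84   0.78] z 0.0298 Fjig [ 1.6 -0.1] Fz -1.2 yawerr 0.02 tilt [ 0.01 -0.04] mom [-0.1  -0.27 -0.04] jaw 0.023290548396852614 q [ 0.12  0.75 -0.61  1.92  0.67  0.69  0.51]
```

carry_out --increments '[{"linear":[-1.2,4,0],"angular":[0,0,0],"jaw":20},{"linear":[-0.5,4,0],"angular":[0,0,0],"jaw":20},{"linear":[0,4,0],"angular":[0,0,0],"jaw":20},{"linear":[0,0,0],"angular":[0,0,0],"jaw":20}]'

```text
t: 9.5
eef_pos: [0.5334, 0.1346, 0.0298]
orientation: [-0.0, 0.76, 0.649, -0.0]
contact_force: [0.1, 0.7, -0.1]
gripper_width: 0.0235
```

```bash
python3 st.py
```

```text
t 9.5 jig xy [-16.41  -0.6 ] z 0.0298 Fjig [0.  0.8] Fz -0.1 yawerr 0.04 tilt [-0.03 -0.01] mom [-0.07 -0.3   0.03] jaw 0.023454239846512154 q [ 0.13  0.76 -0.61  1.89  0.66  0.7   0.54]
```

carry_out --increments '[{"linear":[-0.3,4,0],"angular":[0,0,0],"jaw":20},{"linear":[-0.3,4,0],"angular":[0,0,0],"jaw":20},{"linear":[0,4,0],"angular":[0,0,0],"jaw":20},{"linear":[0,0,0],"angular":[0,0,0],"jaw":20}]'

```text
t: 9.9
eef_pos: [0.5461, 0.132, 0.0298]
orientation: [-0.0, 0.76, 0.649, -0.0]
contact_force: [0.4, -0.2, 0.6]
gripper_width: 0.0232
```

```bash
python3 st.py
```

```text
t 9.9 jig xy [-3.46 -1.18] z 0.0298 Fjig [ 0.5 -0.1] Fz 0.6 yawerr 0.05 tilt [-0.04 -0.01] mom [-0.05 -0.25  0.02] jaw 0.023227648885776605 q [ 0.14  0.78 -0.61  1.86  0.66  0.72  0.56]
```

carry_out --increments '[{"linear":[0,3,0],"angular":[0,0,0],"jaw":20},{"linear":[0,3,0],"angular":[0,0,0],"jaw":20},{"linear":[0,0,0],"angular":[0,0,0],"jaw":20}]'

```text
t: 10.2
eef_pos: [0.5524, 0.1311, 0.0298]
orientation: [-0.0, 0.76, 0.649, -0.0]
contact_force: [-0.8, 0.4, 0.7]
gripper_width: 0.023
```

```bash
python3 st.py
```

```text
t 10.2 jig xy [ 2.94 -1.09] z 0.0298 Fjig [-0.9  0.3] Fz 0.7 yawerr 0.06 tilt [-0.05 -0.01] mom [-0.    0.01  0.01] jaw 0.022968543147124574 q [ 0.14  0.78 -0.61  1.84  0.66  0.73  0.57]
```

carry_out --increments '[{"linear":[0,2,0],"angular":[0,0,0],"jaw":20},{"linear":[0,2,0],"angular":[0,0,0],"jaw":20},{"linear":[0,2,0],"angular":[0,0,0],"jaw":20}]'

```text
t: 10.5
eef_pos: [0.5561, 0.13, 0.0299]
orientation: [-0.001, 0.76, 0.65, -0.003]
contact_force: [-6.3, -0.3, 8.7]
gripper_width: 0.0233
```

```bash
python3 st.py
```

```text
t 10.5 jig xy [ 6.74 -1.54] z 0.0299 Fjig [-6.1 -1.3] Fz 8.7 yawerr 0.1 tilt [-0.3  -0.11] mom [-0.08  1.33  0.04] jaw 0.023325477108718594 q [ 0.14  0.79 -0.62  1.83  0.65  0.74  0.58]
```

carry_out --increments '[{"linear":[0,2,-0.2],"angular":[0.1,0,0],"jaw":20},{"linear":[0,2,-0.1],"angular":[0.1,0,0],"jaw":20}]'

```text
t: 10.7
eef_pos: [0.5567, 0.1299, 0.0301]
orientation: [-0.004, 0.76, 0.65, -0.006]
contact_force: [-8.9, 0.2, 10.3]
gripper_width: 0.0235
```

```bash
python3 st.py
```

```text
t 10.7 jig xy [ 7.39 -1.59] z 0.0301 Fjig [-8.8 -1.2] Fz 10.3 yawerr 0.16 tilt [-0.85 -0.14] mom [ 0.24  1.75 -0.  ] jaw 0.02345510013389274 q [ 0.14  0.8  -0.62  1.82  0.64  0.76  0.59]
```

carry_out --increments '[{"linear":[0,1,-0.5],"angular":[-1,0,0],"jaw":20},{"linear":[0,1.5,-0.2],"angular":[-0.6,0,0],"jaw":20}]'

```text
t: 10.9
eef_pos: [0.5575, 0.1298, 0.0299]
orientation: [0.006, 0.76, 0.65, 0.002]
contact_force: [-6.8, 1.1, 5.0]
gripper_width: 0.0232
```

```bash
python3 st.py
```

```text
t 10.9 jig xy [ 8.17 -1.58] z 0.0299 Fjig [-6.9  0. ] Fz 5.0 yawerr 0.14 tilt [ 0.58 -0.38] mom [ 0.41  1.74 -0.03] jaw 0.023227777776328912 q [ 0.13  0.78 -0.61  1.84  0.67  0.73  0.56]
```

carry_out --increments '[{"linear":[0,0,0],"angular":[0.4,-0.2,0],"jaw":20},{"linear":[0,0,0],"angular":[0,0,0],"jaw":20}]'

```text
t: 11.1
eef_pos: [0.5575, 0.1298, 0.03]
orientation: [0.004, 0.76, 0.65, -0.002]
contact_force: [-2.6, 0.1, 1.4]
gripper_width: 0.0236
```

```bash
python3 st.py;  python3 - <<'E'
from workcell import imaging
import cv2,numpy as np
a=[]
for n,(x0,y0,x1,y1) in(("top",(140,140,240,260)),("scene",(270,150,370,270))):
    c=imaging.camera(n); a.append(cv2.resize(c["pixels"][y0:y1,x0:x1],None,fx=4,fy=4,interpolation=cv2.INTER_CUBIC))
cv2.imwrite("pics/two5.png",np.hstack(a))
E
```

```text
t 11.1 jig xy [ 8.16 -1.5 ] z 0.03 Fjig [-2.6 -0.3] Fz 1.4 yawerr 0.17 tilt [ 0.16 -0.53] mom [ 0.2   0.63 -0.07] jaw 0.02357751459186531 q [ 0.13  0.79 -0.61  1.83  0.66  0.74  0.57]
```

View pics/two5.png

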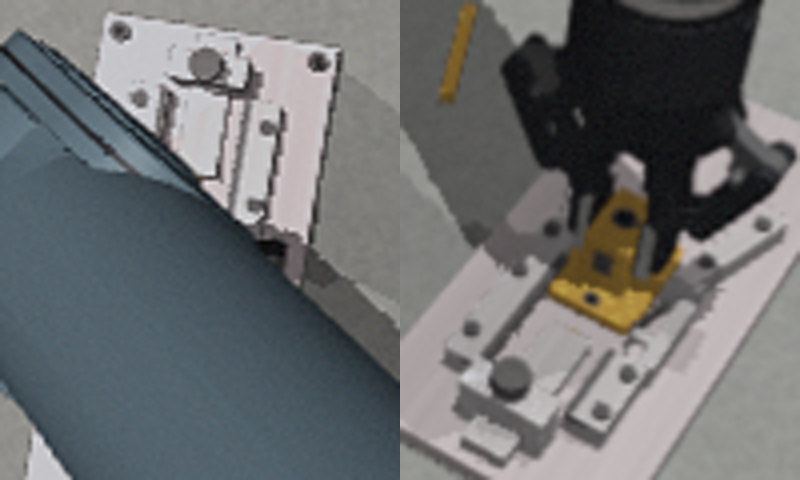

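carry_out --increments '[{"linear":[0,3,-0.3],"angular":[-0.3,0.3,0],"jaw":20},{"linear":[0,4,-0.3],"angular":[-0.4,0.1,0],"jaw":20}]'

```text
t: 11.4
eef_pos: [0.5617, 0.129, 0.0298]
orientation: [0.005, 0.76, 0.65, 0.003]
contact_force: [-6.9, 1.2, 4.7]
gripper_width: 0.0233
```

```bash
python3 st.py
```

```text
t 11.4 jig xy [12.42 -1.64] z 0.0298 Fjig [-7.   0.1] Fz 4.7 yawerr 0.19 tilt [ 0.64 -0.25] mom [ 0.42  1.81 -0.1 ] jaw 0.023291860890559596 q [ 0.14  0.79 -0.61  1.83  0.66  0.73  0.57]
```

carry_out --increments '[{"linear":[0,2.5,-0.4],"angular":[0.2,0.2,-0.1],"jaw":20},{"linear":[0,2.5,-0.3],"angular":[0,0,-0.1],"jaw":20}]'

```text
t: 11.6
eef_pos: [0.564, 0.1287, 0.0298]
orientation: [0.001, 0.758, 0.652, 0.001]
contact_force: [-7.0, 1.9, 3.9]
gripper_width: 0.023
```

```bash
python3 st.py
```

```text
t 11.6 jig xy [14.69 -1.64] z 0.0298 Fjig [-7.2  0.7] Fz 3.9 yawerr 0.43 tilt [ 0.19 -0.02] mom [ 0.27  1.62 -0.19] jaw 0.02298910698577535 q [ 0.14  0.79 -0.61  1.82  0.66  0.74  0.59]
```

carry_out --increments '[{"linear":[0,2,-0.5],"angular":[0,0,0.4],"jaw":20},{"linear":[0,2,-0.3],"angular":[-0.1,0,0.1],"jaw":20}]'

```text
t: 11.8
eef_pos: [0.5652, 0.1285, 0.0298]
orientation: [0.0, 0.761, 0.649, -0.0]
contact_force: [-7.8, 0.8, 4.7]
gripper_width: 0.0231
```

```bash
python3 st.py
```

```text
t 11.8 jig xy [15.99 -1.62] z 0.0298 Fjig [-7.8 -0.4] Fz 4.7 yawerr -0.05 tilt [-0.01 -0.04] mom [0.25 1.54 0.04] jaw 0.023144505368327233 q [ 0.14  0.8  -0.61  1.81  0.65  0.75  0.59]
```

carry_out --increments '[{"linear":[0,2,-0.8],"angular":[0,0,0],"jaw":20},{"linear":[0,2.5,-0.5],"angular":[-0.1,0,0],"jaw":20}]'

```text
t: 12.0
eef_pos: [0.5671, 0.1282, 0.03]
orientation: [-0.001, 0.761, 0.649, -0.001]
contact_force: [-5.0, 0.9, 0.0]
gripper_width: 0.0233
```

```bash
python3 st.py
```

```text
t 12.0 jig xy [17.88 -1.63] z 0.03 Fjig [-5.1  0.1] Fz 0.0 yawerr 0.02 tilt [-0.18 -0.04] mom [ 0.43  1.23 -0.04] jaw 0.023263235181808586 q [ 0.15  0.8  -0.62  1.8   0.65  0.75  0.59]
```

carry_out --increments '[{"linear":[0,2,-0.2],"angular":[-0.2,0,0],"jaw":20},{"linear":[0,2,-0.2],"angular":[-0.1,0,0],"jaw":20}]'

```text
t: 12.2
eef_pos: [0.5689, 0.1279, 0.0299]
orientation: [0.0, 0.76, 0.65, -0.001]
contact_force: [-6.4, 0.3, 4.4]
gripper_width: 0.0234
```

```bash
python3 st.py
```

```text
t 12.2 jig xy [19.74 -1.63] z 0.0299 Fjig [-6.4 -0.8] Fz 4.4 yawerr 0.07 tilt [-0.11 -0.11] mom [ 0.31  1.42 -0.03] jaw 0.023424034512932203 q [ 0.15  0.8  -0.62  1.8   0.65  0.76  0.6 ]
```

carry_out --increments '[{"linear":[0,2,-0.6],"angular":[-0.1,0,0],"jaw":20},{"linear":[0,1.5,-0.3],"angular":[-0.1,0,0],"jaw":20}]'

```text
t: 12.4
eef_pos: [0.5706, 0.1276, 0.0299]
orientation: [0.0, 0.76, 0.65, -0.001]
contact_force: [-5.9, 1.6, 0.9]
gripper_width: 0.0235
```

```bash
python3 st.py
```

```text
t 12.4 jig xy [21.42 -1.68] z 0.0299 Fjig [-6.1  0.6] Fz 0.9 yawerr 0.11 tilt [-0.1  -0.14] mom [ 0.42  1.25 -0.05] jaw 0.023487701076905114 q [ 0.15  0.8  -0.61  1.8   0.65  0.76  0.6 ]
```

carry_out --increments '[{"linear":[0,1.5,-0.3],"angular":[-0.1,0,0],"jaw":20},{"linear":[0,1.5,-0.3],"angular":[-0.1,0,0],"jaw":20}]'

```text
t: 12.6
eef_pos: [0.5713, 0.1275, 0.0299]
orientation: [0.0, 0.76, 0.65, -0.002]
contact_force: [-6.8, 2.3, 3.2]
gripper_width: 0.0233
```

```bash
python3 st.py
```

```text
t 12.6 jig xy [22.16 -1.67] z 0.0299 Fjig [-7.   1.2] Fz 3.2 yawerr 0.14 tilt [-0.14 -0.18] mom [ 0.42  1.65 -0.11] jaw 0.02331614276934234 q [ 0.15  0.81 -0.61  1.79  0.65  0.76  0.6 ]
```

carry_out --increments '[{"linear":[0,2,-0.5],"angular":[-0.1,0.1,0.1],"jaw":20}]'

```text
t: 12.7
eef_pos: [0.5719, 0.1273, 0.03]
orientation: [-0.0, 0.76, 0.65, -0.002]
contact_force: [-6.3, 2.6, -0.7]
gripper_width: 0.0235
```

```bash
python3 st.py
```

```text
t 12.7 jig xy [22.74 -1.7 ] z 0.03 Fjig [-6.7  1.6] Fz -0.7 yawerr 0.07 tilt [-0.18 -0.11] mom [ 0.48  1.43 -0.02] jaw 0.023474010332524265 q [ 0.15  0.81 -0.62  1.79  0.65  0.76  0.6 ]
```

carry_out --increments '[{"linear":[0,2,0],"angular":[-0.2,0.1,0.1],"jaw":20}]'

```text
t: 12.8
eef_pos: [0.5725, 0.1273, 0.0299]
orientation: [-0.0, 0.761, 0.649, -0.001]
contact_force: [-9.8, 0.2, 8.6]
gripper_width: 0.0236
```

```bash
python3 st.py
```

```text
t 12.8 jig xy [23.35 -1.67] z 0.0299 Fjig [-9.7 -1.4] Fz 8.6 yawerr -0.01 tilt [-0.1  -0.06] mom [0.25 2.09 0.07] jaw 0.02358676240752081 q [ 0.15  0.81 -0.62  1.79  0.65  0.76  0.6 ]
```

carry_out --increments '[{"linear":[0,1.8,-0.7],"angular":[-0.1,0,0],"jaw":20}]'

```text
t: 12.9
eef_pos: [0.5729, 0.1272, 0.0301]
orientation: [-0.0, 0.761, 0.649, -0.001]
contact_force: [-5.8, 2.2, -3.6]
gripper_width: 0.0233
```

```bash
python3 st.py
```

```text
t 12.9 jig xy [23.71 -1.67] z 0.0301 Fjig [-6.   1.3] Fz -3.6 yawerr 0.03 tilt [-0.14 -0.08] mom [0.6  1.34 0.03] jaw 0.023257589416939343 q [ 0.15  0.81 -0.62  1.79  0.65  0.76  0.6 ]
```

carry_out --increments '[{"linear":[0,2,-0.2],"angular":[-0.1,0,0],"jaw":20}]'

```text
t: 13.0
eef_pos: [0.5733, 0.1271, 0.0299]
orientation: [-0.0, 0.76, 0.65, -0.002]
contact_force: [-8.8, 1.5, 6.4]
gripper_width: 0.023
```

```bash
python3 st.py
```

```text
t 13.0 jig xy [24.13 -1.7 ] z 0.0299 Fjig [-8.9  0.1] Fz 6.4 yawerr 0.07 tilt [-0.21 -0.12] mom [ 0.35  1.98 -0.02] jaw 0.023029422090760813 q [ 0.15  0.81 -0.62  1.79  0.65  0.76  0.6 ]
```

carry_out --increments '[{"linear":[0,2,-0.5],"angular":[-0.2,0.1,0],"jaw":20}]'

```text
t: 13.1
eef_pos: [0.5736, 0.1271, 0.03]
orientation: [-0.001, 0.76, 0.65, -0.001]
contact_force: [-6.9, 1.3, 0.8]
gripper_width: 0.0227
```

```bash
python3 st.py; python3 - <<'E'
from workcell import imaging
import cv2,numpy as np,pickle
a=[];C=[]
for n,(x0,y0,x1,y1) in(("top",(150,140,230,220)),("scene",(280,180,360,260))):
    c=imaging.camera(n);C.append(c); a.append(cv2.resize(c["pixels"][y0:y1,x0:x1],None,fx=5,fy=5,interpolation=cv2.INTER_CUBIC))
cv2.imwrite("pics/two6.png",np.hstack(a)); pickle.dump(C,open("p6.pkl","wb"))
E
```

```text
t 13.1 jig xy [24.47 -1.7 ] z 0.03 Fjig [-7.   0.2] Fz 0.8 yawerr 0.1 tilt [-0.16 -0.06] mom [ 0.38  1.69 -0.03] jaw 0.022723376008991537 q [ 0.15  0.81 -0.62  1.79  0.65  0.76  0.6 ]
```

View pics/two6.png

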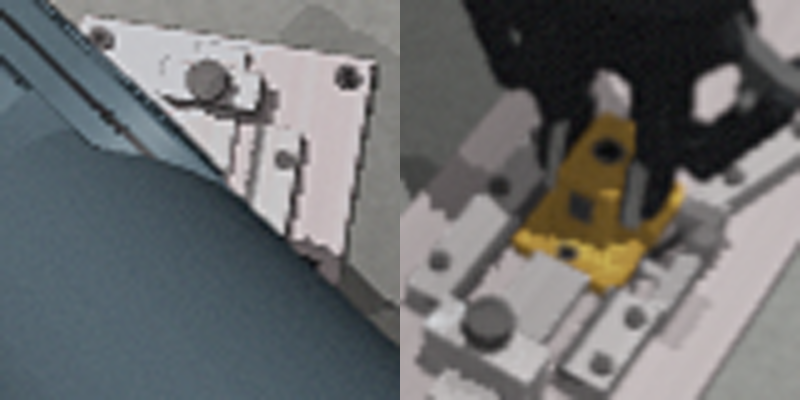

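carry_out --increments '[{"linear":[0,2.2,-0.4],"angular":[-0.2,0,0.1],"jaw":20}]'

```text
t: 13.3
eef_pos: [0.574, 0.127, 0.0299]
orientation: [-0.0, 0.761, 0.649, -0.002]
contact_force: [-9.8, 2.1, 3.9]
gripper_width: 0.0236
```

```bash
python3 st.py
```

```text
t 13.3 jig xy [24.87 -1.71] z 0.0299 Fjig [-10.    0.5] Fz 3.9 yawerr 0.03 tilt [-0.14 -0.1 ] mom [ 0.46  2.14 -0.  ] jaw 0.02363967416756968 q [ 0.15  0.81 -0.62  1.79  0.65  0.76  0.6 ]
```

carry_out --increments '[{"linear":[0,2.2,-0.5],"angular":[-0.2,0,0.1],"jaw":20}]'

```text
t: 13.4
eef_pos: [0.574, 0.1271, 0.0299]
orientation: [0.0, 0.761, 0.649, -0.002]
contact_force: [-9.4, 1.3, 2.2]
gripper_width: 0.0232
```

```bash
python3 st.py
```

```text
t 13.4 jig xy [24.84 -1.66] z 0.0299 Fjig [-9.4 -0.2] Fz 2.2 yawerr -0.02 tilt [-0.16 -0.16] mom [0.48 2.02 0.16] jaw 0.02315581119570724 q [ 0.15  0.81 -0.61  1.79  0.65  0.76  0.6 ]
```

carry_out --increments '[{"linear":[0,2.6,-0.4],"angular":[-0.2,0.1,0],"jaw":20}]'

```text
t: 13.5
eef_pos: [0.574, 0.127, 0.0299]
orientation: [-0.0, 0.76, 0.649, -0.002]
contact_force: [-10.6, 1.2, 6.2]
gripper_width: 0.0232
```

```bash
python3 st.py
```

```text
t 13.5 jig xy [24.88 -1.7 ] z 0.0299 Fjig [-10.6  -0.5] Fz 6.2 yawerr 0.04 tilt [-0.21 -0.13] mom [ 0.39  2.43 -0.  ] jaw 0.023220037086043487 q [ 0.15  0.81 -0.62  1.79  0.65  0.77  0.6 ]
```

Pushing three more times brought no advance (24.87, 24.84, 24.88 mm) while the force rose to 9.4–10.6 N, against about 6–7 N of drag and pin. The part is on the face, so I release it.

carry_out --increments '[{"linear":[0,0.5,0],"angular":[0,0,0],"jaw":30},{"linear":[0,0,0],"angular":[0,0,0],"jaw":42},{"linear":[0,0,0],"angular":[0,0,0],"jaw":42},{"linear":[0,0,0],"angular":[0,0,0],"jaw":42}]'

```text
t: 13.9
eef_pos: [0.5789, 0.1255, 0.0309]
orientation: [0.002, 0.761, 0.649, 0.001]
contact_force: [-0.6, -0.2, 0.6]
gripper_width: 0.0418
```

```bash
python3 st.py
```

```text
t 13.9 jig xy [29.98 -2.46] z 0.0309 Fjig [-0.6 -0.3] Fz 0.6 yawerr -0.04 tilt [ 0.22 -0.15] mom [-0.04  0.05  0.01] jaw 0.04177581480904009 q [ 0.15  0.81 -0.61  1.78  0.65  0.76  0.61]
```

carry_out --increments '[{"linear":[0,0,-15],"angular":[0,0,0],"jaw":42},{"linear":[0,0,-25],"angular":[0,0,0],"jaw":42},{"linear":[0,0,-40],"angular":[0,0,0],"jaw":42},{"linear":[0,-10,-40],"angular":[0,0,0],"jaw":42},{"linear":[-40,-10,-20],"angular":[0,0,0],"jaw":42},{"linear":[-40,-10,0],"angular":[0,0,0],"jaw":42},{"linear":[-45,-10,0],"angular":[0,0,0],"jaw":42},{"linear":[-45,-10,0],"angular":[0,0,0],"jaw":42}]'

```text
t: 14.7
eef_pos: [0.5061, -0.0303, 0.1853]
orientation: [0.005, 0.757, 0.654, 0.007]
contact_force: [0.8, -0.6, -0.5]
gripper_width: 0.0421
```

carry_out --increments '[{"linear":[-45,0,0],"angular":[0,0,0],"jaw":42},{"linear":[-45,0,0],"angular":[0,0,0],"jaw":42},{"linear":[-45,0,0],"angular":[0,0,0],"jaw":42},{"linear":[-20,0,0],"angular":[0,0,0],"jaw":42},{"linear":[0,0,0],"angular":[0,0,0],"jaw":42}]'

```text
t: 15.2
eef_pos: [0.4803, -0.1977, 0.1911]
orientation: [0.011, 0.76, 0.65, 0.006]
contact_force: [-0.2, -0.1, -0.3]
gripper_width: 0.0416
```

```bash
cat > look.py <<'E'
import sys
from workcell import imaging
import cv2,numpy as np,pickle
from h import *
a=[];C=[]
for n,(x0,y0,x1,y1) in(("top",(150,140,230,240)),("scene",(280,170,360,270))):
    c=imaging.camera(n);C.append(c); a.append(cv2.resize(c["pixels"][y0:y1,x0:x1],None,fx=5,fy=5,interpolation=cv2.INTER_CUBIC))
cv2.imwrite(sys.argv[1],np.hstack(a)); pickle.dump(C,open("pl.pkl","wb"))
E
python3 look.py pics/two7.png
```

```text
(no output)
```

View pics/two7.png

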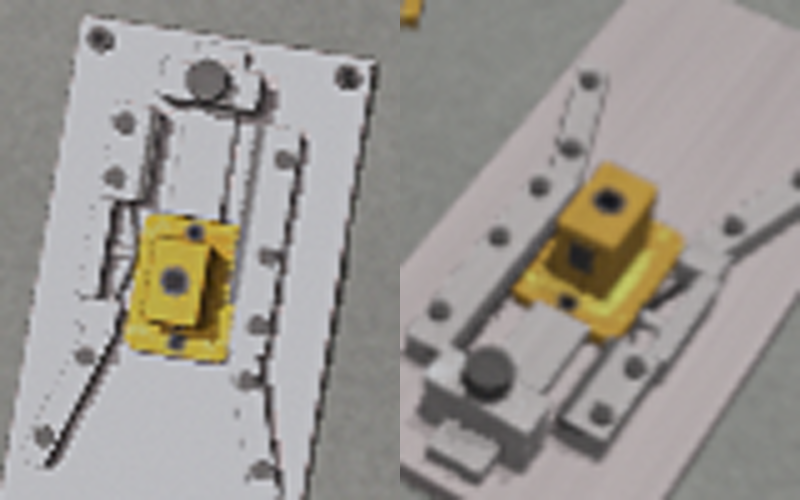

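```bash
python3 - <<'E'
from h import *
import pickle
a=-.158; M=np.array([[np.cos(a),np.sin(a)],[-np.sin(a),np.cos(a)]])
cs,ct=pickle.load(open("pics01.pkl","rb")); ct1,cs1=pickle.load(open("pl.pkl","rb"))
g=M@(unproj(ct,(189.8,184.1),.022)[:2]-[.5497,.1326])*1e3; print("face est",g)
def brass(c,roi):
    x0,y0,x1,y1=roi; hsv=cv2.cvtColor(c["pixels"],cv2.COLOR_BGR2HSV); m=np.zeros((384,512),bool)
    k=(hsv[...,1]>90)&(hsv[...,0]>10)&(hsv[...,0]<35); m[y0:y1,x0:x1]=k[y0:y1,x0:x1]
    return cv2.morphologyEx(m.astype(np.uint8),cv2.MORPH_CLOSE,np.ones((5,5)))>0
T=brass(ct1,(170,178,202,218)); S_=brass(cs1,(300,198,340,242))
for o in([(ct1,T)],[(cs1,S_)],[(ct1,T),(cs1,S_)]):
    p,f=fit(o,LATCH,[.573,.127,-.158],.012); print((M@(p[:2]-[.5497,.1326])*1e3).round(2),np.degrees(p[2]-a).round(2),round(f,3))
# crops: scene before and after around the stop
x0,y0,x1,y1=300,215,350,260
cv2.imwrite("pics/cmp.png",np.hstack([cv2.resize(c["pixels"][y0:y1,x0:x1],None,fx=8,fy=8,interpolation=cv2.INTER_CUBIC) for c in(cs,cs1)]))
x0,y0,x1,y1=165,165,215,220
cv2.imwrite("pics/cmpt.png",np.hstack([cv2.resize(c["pixels"][y0:y1,x0:x1],None,fx=8,fy=8,interpolation=cv2.INTER_CUBIC) for c in(ct,ct1)]))
E
```

```text
face est [52.93421743 -3.93149143]
[24.6   0.15] 2.23 0.099
[23.58 -1.44] 1.68 0.155
[24.68 -0.61] 1.92 0.266
```

View pics/cmp.png

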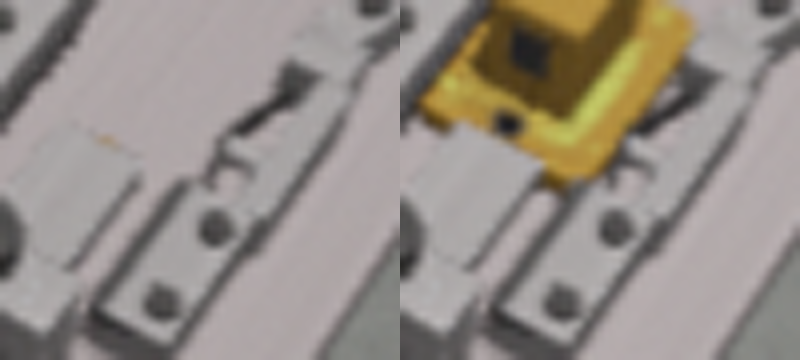

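View pics/cmpt.png

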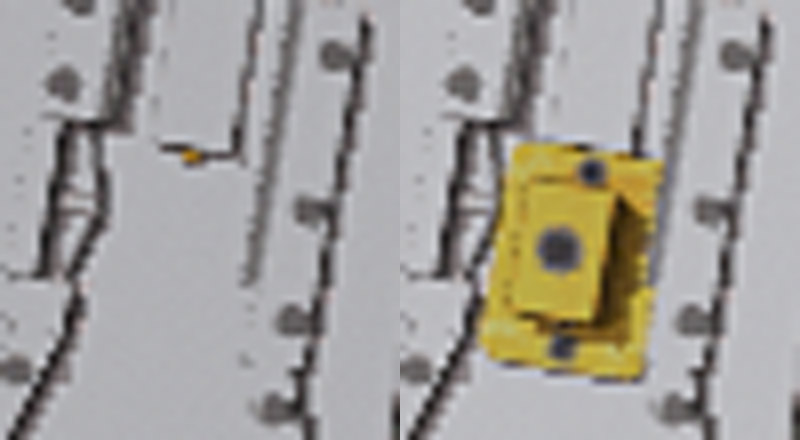

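The pictures show the part flat in the nest, its flange end at the stop bar's face and the pin no longer visible. They cannot resolve less than 1 mm, so I'll check for seating with a gentle push from closed fingers behind the housing.

```bash
python3 - <<'E'
import numpy as np
a=-.158
for x in(-18,): print(np.array([.5497,.1326])+np.array([[np.cos(a),-np.sin(a)],[np.sin(a),np.cos(a)]])@np.array([x,-1.7])*1e-3)
E
python3 plan.py .5317 .1338 .13 80.95 0 8 45
```

```text
[0.53165673 0.13375336]
dist mm [ 50.5 327.9 -61.1] rot [1.41 0.14 0.46] t 15.3 F [ 0.4 -0.3 -0.3] q [ 0.91  0.46 -0.77  1.91  0.41  0.91  1.36]
8 [{"linear": [41.5, -0.1, 7.5], "angular": [0.18, 0.02, 0.06], "jaw": 0.0}, {"linear": [41.5, -0.1, 7.5], "angular": [0.18, 0.02, 0.06], "jaw": 0.0}, {"linear": [41.5, -0.1, 7.6], "angular": [0.18, 0.02, 0.06], "jaw": 0.0}, {"linear": [41.5, -0.1, 7.6], "angular": [0.18, 0.02, 0.06], "jaw": 0.0}, {"linear": [41.5, -0.1, 7.6], "angular": [0.18, 0.02, 0.06], "jaw": 0.0}, {"linear": [41.5, -0.2, 7.6], "angular": [0.18, 0.02, 0.06], "jaw": 0.0}, {"linear": [41.5, -0.2, 7.6], "angular": [0.18, 0.02, 0.06], "jaw": 0.0}, {"linear": [41.5, -0.2, 7.6], "angular": [0.18, 0.02, 0.06], "jaw": 0.0}]
```

carry_out --increments '[{"linear":[41.5,0,3],"angular":[0.2,0,0],"jaw":0},{"linear":[41.5,0,3],"angular":[0.2,0,0],"jaw":0},{"linear":[41.5,0,6],"angular":[0.2,0,0],"jaw":0},{"linear":[41.5,0,6],"angular":[0.2,0,0],"jaw":0},{"linear":[41.5,0,6],"angular":[0.2,0,0],"jaw":0},{"linear":[41.5,0,6],"angular":[0.2,0,0],"jaw":0},{"linear":[25,0,6],"angular":[0.2,0,0],"jaw":0},{"linear":[0,0,0],"angular":[0,0,0],"jaw":0}]'

```text
t: 16.1
eef_pos: [0.5221, 0.1054, 0.1584]
orientation: [0.0, 0.751, 0.66, 0.004]
contact_force: [-0.5, -0.0, 0.4]
gripper_width: -0.0
```

```bash
python3 plan.py .5317 .1338 .07 80.95 0 8 25; python3 st.py
```

```text
dist mm [  9.6  28.4 -88.4] rot [ 0.33 -0.32  1.64] t 16.1 F [-0.5 -0.   0.4] q [ 0.31  0.55 -0.77  1.88  0.49  0.89  0.74]
4 [{"linear": [7.2, 1.3, 22.1], "angular": [0.08, -0.08, 0.41], "jaw": 0.0}, {"linear": [7.3, 1.3, 22.1], "angular": [0.08, -0.08, 0.41], "jaw": 0.0}, {"linear": [7.3, 1.3, 22.1], "angular": [0.08, -0.08, 0.41], "jaw": 0.0}, {"linear": [7.4, 1.3, 22.1], "angular": [0.08, -0.08, 0.41], "jaw": 0.0}]
t 16.1 jig xy [-22.95 -31.24] z 0.1584 Fjig [-0.5 -0.1] Fz 0.4 yawerr 1.65 tilt [0.37 0.27] mom [ 0.06  0.01 -0.05] jaw -3.363119009623757e-05 q [ 0.31  0.55 -0.77  1.88  0.49  0.89  0.74]
```

carry_out --increments '[{"linear":[12,2,12],"angular":[0.1,-0.1,0.6],"jaw":0},{"linear":[12,2,15],"angular":[0.1,-0.1,0.5],"jaw":0},{"linear":[5,1,15],"angular":[0,0,0.4],"jaw":0},{"linear":[0,0,10],"angular":[0,0,0],"jaw":0},{"linear":[0,0,0],"angular":[0,0,0],"jaw":0},{"linear":[0,0,0],"angular":[0,0,0],"jaw":0}]'

```text
t: 16.7
eef_pos: [0.5288, 0.1421, 0.1079]
orientation: [0.0, 0.756, 0.655, 0.003]
contact_force: [0.1, -0.3, 1.2]
gripper_width: 0.0002
```

```bash
python3 plan.py .5317 .1338 .07 80.95 0 8 25; python3 st.py
```

```text
dist mm [  2.9  -8.3 -37.9] rot [ 0.22 -0.24  0.88] t 16.7 F [ 0.1 -0.3  1.2] q [ 0.19  0.64 -0.71  1.88  0.56  0.83  0.61]
2 [{"linear": [-4.0, 2.0, 19.0], "angular": [0.11, -0.12, 0.44], "jaw": 0.0}, {"linear": [-3.9, 2.0, 19.0], "angular": [0.11, -0.12, 0.44], "jaw": 0.0}]
t 16.7 jig xy [-22.17   6.04] z 0.1079 Fjig [ 0.1 -0.3] Fz 1.2 yawerr 0.88 tilt [0.26 0.21] mom [-0.    0.01  0.04] jaw 0.00018459910016795563 q [ 0.19  0.64 -0.71  1.88  0.56  0.83  0.61]
```

carry_out --increments '[{"linear":[-6,1.5,10],"angular":[0.1,-0.1,0.6],"jaw":0},{"linear":[-3,1,12],"angular":[0.1,-0.1,0.4],"jaw":0},{"linear":[0,0,8],"angular":[0,0,0],"jaw":0},{"linear":[0,0,0],"angular":[0,0,0],"jaw":0},{"linear":[0,0,0],"angular":[0,0,0],"jaw":0}]'

```text
t: 17.2
eef_pos: [0.5308, 0.1299, 0.0763]
orientation: [0.001, 0.763, 0.647, 0.0]
contact_force: [0.3, 0.6, 0.2]
gripper_width: -0.0001
```

```bash
python3 plan.py .5317 .1338 .027 80.95 0 8 25; python3 st.py; python3 look.py pics/two8.png
```

```text
dist mm [  0.9   3.9 -49.3] rot [ 0.09  0.02 -0.37] t 17.2 F [0.3 0.6 0.2] q [ 0.18  0.69 -0.67  1.89  0.6   0.78  0.58]
2 [{"linear": [2.0, 0.1, 24.7], "angular": [0.04, 0.01, -0.19], "jaw": 0.0}, {"linear": [2.0, 0.1, 24.7], "angular": [0.04, 0.01, -0.19], "jaw": 0.0}]
t 17.2 jig xy [-18.26  -5.67] z 0.0763 Fjig [0.2 0.7] Fz 0.2 yawerr -0.37 tilt [ 0.08 -0.04] mom [ 0.03 -0.   -0.04] jaw -7.715501746934303e-05 q [ 0.18  0.69 -0.67  1.89  0.6   0.78  0.58]
```

View pics/two8.png

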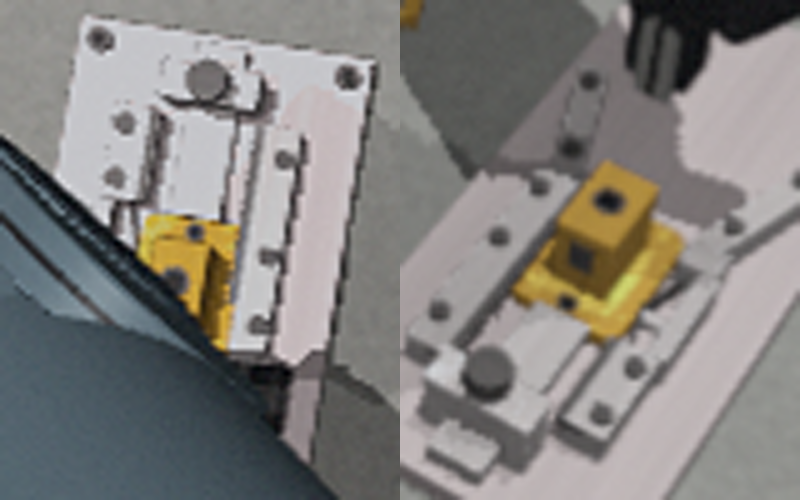

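The closed fingers are behind the housing at the right lateral place. Descend.

carry_out --increments '[{"linear":[3,0,12],"angular":[0,0,-0.2],"jaw":0},{"linear":[2,0,15],"angular":[0,0,-0.1],"jaw":0},{"linear":[0,0,12],"angular":[0,0,0],"jaw":0},{"linear":[0,0,3],"angular":[0,0,0],"jaw":0},{"linear":[0,0,0],"angular":[0,0,0],"jaw":0},{"linear":[0,0,0],"angular":[0,0,0],"jaw":0}]'

```text
t: 17.9
eef_pos: [0.5315, 0.1362, 0.0304]
orientation: [0.0, 0.76, 0.649, 0.0]
contact_force: [-0.4, -0.1, 0.6]
gripper_width: -0.0002
```

```bash
python3 st.py
```

```text
t 17.9 jig xy [-18.55   0.69] z 0.0304 Fjig [-0.4 -0.2] Fz 0.6 yawerr 0.04 tilt [ 0.07 -0.01] mom [-0.    0.01 -0.02] jaw -0.0002348849256661385 q [ 0.13  0.76 -0.62  1.89  0.67  0.7   0.53]
```

carry_out --increments '[{"linear":[-2,0,3],"angular":[-1,0,0],"jaw":0},{"linear":[0,0,1.5],"angular":[-0.5,0,0],"jaw":0},{"linear":[0,3,0],"angular":[0,0,0],"jaw":0},{"linear":[0,0,0],"angular":[0,0,0],"jaw":0}]'

```text
t: 18.3
eef_pos: [0.535, 0.1335, 0.0267]
orientation: [0.012, 0.76, 0.649, 0.01]
contact_force: [0.6, -0.5, 0.8]
gripper_width: 0.0002
```

```bash
python3 st.py
```

```text
t 18.3 jig xy [-14.69  -1.38] z 0.0267 Fjig [ 0.6 -0.4] Fz 0.8 yawerr 0.04 tilt [ 1.79 -0.25] mom [ 0.04 -0.02 -0.03] jaw 0.00023934508845994704 q [ 0.11  0.75 -0.59  1.91  0.7   0.66  0.5 ]
```

carry_out --increments '[{"linear":[0,3,0],"angular":[0,0,0],"jaw":0},{"linear":[0,3,0],"angular":[0,0,0],"jaw":0},{"linear":[0,1,0],"angular":[0,0,0],"jaw":0},{"linear":[0,0,0],"angular":[0,0,0],"jaw":0}]'

```text
t: 18.7
eef_pos: [0.5434, 0.1323, 0.0275]
orientation: [0.012, 0.761, 0.649, 0.011]
contact_force: [-0.2, -0.7, -0.5]
gripper_width: -0.0001
```

```bash
python3 st.py
```

```text
t 18.7 jig xy [-6.21 -1.26] z 0.0275 Fjig [-0.1 -0.7] Fz -0.5 yawerr 0.0 tilt [ 1.86 -0.23] mom [ 0.01 -0.   -0.05] jaw -5.3301462771428705e-05 q [ 0.12  0.76 -0.6   1.89  0.7   0.67  0.51]
```

carry_out --increments '[{"linear":[0,1,0.5],"angular":[0,0,0],"jaw":0},{"linear":[0,1,0.2],"angular":[0,0,0],"jaw":0}]'

```text
t: 18.9
eef_pos: [0.5453, 0.132, 0.0267]
orientation: [0.012, 0.761, 0.649, 0.011]
contact_force: [-3.3, 0.8, 3.2]
gripper_width: 0.0001
```

```bash
python3 st.py
```

```text
t 18.9 jig xy [-4.28 -1.3 ] z 0.0267 Fjig [-3.3  0.3] Fz 3.2 yawerr -0.0 tilt [ 1.83 -0.23] mom [0.12 0.7  0.  ] jaw 7.529185412949755e-05 q [ 0.12  0.76 -0.6   1.89  0.7   0.68  0.51]
```

Contact at -4.28 mm (3.3 N). Push lightly.

carry_out --increments '[{"linear":[0,1.2,-0.3],"angular":[0,0,0],"jaw":0}]'

```text
t: 19.0
eef_pos: [0.5453, 0.132, 0.0268]
orientation: [0.011, 0.761, 0.649, 0.01]
contact_force: [-4.3, 1.2, 0.7]
gripper_width: -0.0005
```

```bash
python3 st.py
```

```text
t 19.0 jig xy [-4.25 -1.26] z 0.0268 Fjig [-4.5  0.5] Fz 0.7 yawerr 0.02 tilt [ 1.71 -0.24] mom [0.25 1.   0.02] jaw -0.0004969538423738017 q [ 0.12  0.76 -0.6   1.89  0.69  0.68  0.52]
```

carry_out --increments '[{"linear":[0,1.6,-0.2],"angular":[-0.1,0,0],"jaw":0}]'

```text
t: 19.1
eef_pos: [0.5454, 0.132, 0.0267]
orientation: [0.011, 0.76, 0.649, 0.009]
contact_force: [-7.4, -0.1, 3.1]
gripper_width: -0.0004
```

```bash
python3 st.py
```

```text
t 19.1 jig xy [-4.2  -1.28] z 0.0267 Fjig [-7.3 -1.2] Fz 3.1 yawerr 0.04 tilt [ 1.66 -0.28] mom [ 0.07  1.34 -0.03] jaw -0.00041324305022942884 q [ 0.12  0.77 -0.6   1.88  0.69  0.68  0.52]
```

carry_out --increments '[{"linear":[0,2,-0.2],"angular":[-0.1,0,0],"jaw":0}]'

```text
t: 19.2
eef_pos: [0.5454, 0.132, 0.0267]
orientation: [0.011, 0.76, 0.65, 0.009]
contact_force: [-7.5, 0.1, 5.6]
gripper_width: 0.0
```

```bash
python3 st.py
```

```text
t 19.2 jig xy [-4.19 -1.3 ] z 0.0267 Fjig [-7.4 -1.1] Fz 5.6 yawerr 0.08 tilt [ 1.57 -0.32] mom [0.11 1.57 0.02] jaw 3.44944356088299e-05 q [ 0.12  0.77 -0.6   1.88  0.69  0.68  0.52]
```

carry_out --increments '[{"linear":[0,2,-0.2],"angular":[-0.1,0,0],"jaw":0}]'

```text
t: 19.3
eef_pos: [0.5453, 0.132, 0.0267]
orientation: [0.011, 0.76, 0.65, 0.008]
contact_force: [-5.8, 0.8, 3.8]
gripper_width: 0.0003
```

```bash
python3 st.py
```

```text
t 19.3 jig xy [-4.22 -1.3 ] z 0.0267 Fjig [-5.9 -0.1] Fz 3.8 yawerr 0.13 tilt [ 1.48 -0.37] mom [ 0.11  1.44 -0.03] jaw 0.0002760559150513654 q [ 0.12  0.77 -0.6   1.88  0.69  0.69  0.52]
```

carry_out --increments '[{"linear":[0,3,-0.3],"angular":[-0.2,0,0],"jaw":0}]'

```text
t: 19.4
eef_pos: [0.5454, 0.1319, 0.0266]
orientation: [0.011, 0.76, 0.65, 0.007]
contact_force: [-11.0, 0.7, 7.1]
gripper_width: 0.0001
```

```bash
python3 st.py
```

```text
t 19.4 jig xy [-4.13 -1.34] z 0.0266 Fjig [-11.   -1.1] Fz 7.1 yawerr 0.18 tilt [ 1.41 -0.45] mom [ 0.19  2.23 -0.02] jaw 9.172866020922025e-05 q [ 0.12  0.77 -0.6   1.88  0.69  0.69  0.52]
```

Firm at 11 N total: it is seated. Back off, lift and check.

carry_out --increments '[{"linear":[0,-3,0],"angular":[0,0,0],"jaw":0},{"linear":[0,-6,0],"angular":[0,0,0],"jaw":0},{"linear":[0,-3,-15],"angular":[0,0,0],"jaw":0},{"linear":[0,-3,-30],"angular":[0,0,0],"jaw":0},{"linear":[0,0,-40],"angular":[0,0,0],"jaw":0},{"linear":[0,0,-40],"angular":[0,0,0],"jaw":0},{"linear":[-40,0,-10],"angular":[0,0,0],"jaw":0},{"linear":[-45,0,0],"angular":[0,0,0],"jaw":0}]'

```text
t: 20.2
eef_pos: [0.5152, 0.0576, 0.1726]
orientation: [0.012, 0.755, 0.655, 0.012]
contact_force: [0.9, -0.1, -0.6]
gripper_width: 0.0
```

carry_out --increments '[{"linear":[-45,0,0],"angular":[0,0,0],"jaw":0},{"linear":[-45,0,0],"angular":[0,0,0],"jaw":0},{"linear":[-45,0,0],"angular":[0,0,0],"jaw":0},{"linear":[-45,0,0],"angular":[0,0,0],"jaw":0},{"linear":[-30,0,0],"angular":[0,0,0],"jaw":0},{"linear":[0,0,0],"angular":[0,0,0],"jaw":0},{"linear":[0,0,0],"angular":[0,0,0],"jaw":0}]'

```text
t: 20.9
eef_pos: [0.485, -0.166, 0.182]
orientation: [0.021, 0.758, 0.652, 0.013]
contact_force: [-0.1, 0.7, 0.5]
gripper_width: -0.0003
```

```bash
cp pl.pkl pl_old.pkl; python3 look.py pics/two9.png; python3 st.py; python3 - <<'E'
import pickle,cv2
cv2.imwrite("pics/full9.png",pickle.load(open("pl.pkl","rb"))[1]["pixels"])
E
```

```text
t 21.0 jig xy [ -16.88 -304.18] z 0.1817 Fjig [-0.3 -0.5] Fz -0.2 yawerr 0.58 tilt [ 2.69 -0.77] mom [0.05 0.04 0.05] jaw 0.00021482325173567294 q [ 0.86  0.45 -0.77  1.95  0.43  0.85  1.29]
```

View pics/two9.png

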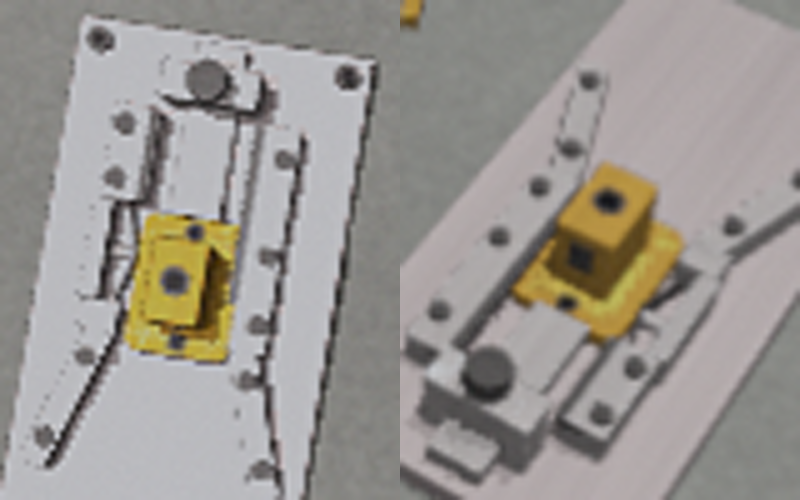

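View pics/full9.png

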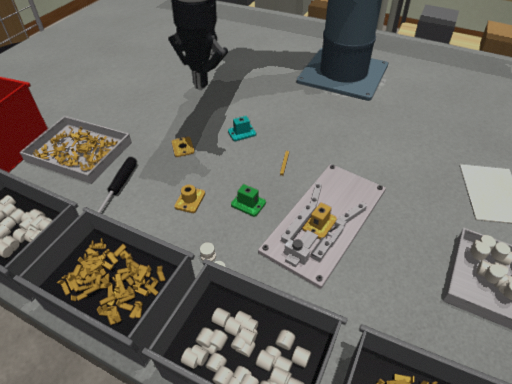

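The part sits unchanged at scene pixel (320,217), against the stop bar. The other parts are where they were and the arm is clear.

```bash
python3 -c "
from workcell import r; print(r.close_job())"
```

```text
the job is handed in; nothing more can be done
None
```

The brass latch body is loaded in the jig and, as far as I can tell, fully home against the end stop. The job was handed in at about 21 s of the 61 s allowed. I gripped it by its housing, laid it flat in the mouth, slid it past the spring until it stopped, and let go.

- **Stop felt:** the part stopped with its centre at about jig x = 25 mm. Three more pushes of up to 10.6 N moved it no further. Sliding drag and the pin together were about 6–7 N, so I estimate roughly 4–5 N on the stop face.
- **Second check:** after letting go, I pushed it lightly from behind with the closed fingers. It moved no more than about 0.1 mm, with a peak of 11 N in total, so I estimate about 5 N on the stop.
- **Last pictures:** the part lies flat with its flange end at the stop bar and did not shift after release. The other parts look undisturbed, and the arm is clear.

**Checks that fell short:** the cameras cannot resolve less than about 1 mm, so the evidence that it is home comes from the force readings. My outline fit showed the part turned about 2°. I put that down to the lip hiding part of its edge, because its visible edges look parallel to the jig. The fingers also sprang about 5 mm forward when they opened, which is why I made the second check.

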